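# Switch on the floor-tile saw with its key

## Robot

A 6-joint arm with a two-finger parallel gripper is mounted at the origin on the work surface. World frame = base frame: x ahead of the robot, y to its left, z up, the work surface at z = 0. Lengths are in m, angles in degrees, forces in N, time in s.
With the tool pointing down it reaches from about 0.35 to 0.85 m from the base axis. Payload 8.1 kg.
Tool frame: the origin (TCP) lies at the very end of the fingers, on their centre line; the grasp point (between the pads) lies 19 mm behind it (manip.grasp_offset is the distance from the TCP to the grasp point, in m); z points along the fingers, y is the direction in which the jaws open and shut (so a half turn about z gives the same grasp; the last joint's range is limited). The gripper opens to 93 mm and grips with 3 to 60 N. Pads are 15 mm wide; open, the fingers measure 128 mm over their backs; the gripper's body (75 mm by 188 mm) begins 65 mm behind the grasp point.
Start: joints at [-79.836, 7.471, 85.268, -0, 87.261, -4.893], TCP at [0.156, -0.579, 0.219] pointing down, gripper open.
Joint ranges: [-169.43, 169.43], [-51.17, 129.36], [1.28, 143.12], [-76.62, 256.62], [0, 156.53], [-152.29, 152.29]. Speed limits (degrees/s): [136.94, 136.94, 159.86, 180, 180, 180].

## Interface

Orientations are given as a 3x3 rotation matrix whose columns are the frame's x, y, z axes.
In Python, from rig import manip, vision, recognise, masks_of gives the robot as it stands.
- The arm moves only by the shell command python3 -m creep 'ROWS' [FORCE]. ROWS is JSON, a list that holds one entry, the list of rows, each a list of 5 numbers: the shift along the world's x, y, z in cm, then the turn about the world's z in degrees, then the finger opening in cm, from 0 to 9.3. A call has 1 to 5 rows; each row is the pose to reach, as a shift and turn from the pose commanded when the call began; what a row does not reach only later rows make up. A row lasts 1/10 s, in which the tool goes at most 50 mm and 8.59 degrees, less where a joint would pass 70% of its speed; a pose out of reach is approached as far as the arm can. A call with a gripper value outside its range is refused whole. The fingers move at their own pace and stop on an object; FORCE is the grip in N (left out, the last holds). Time passes only in rows, so rows that repeat a pose let the fingers close. It gives the time, the measured TCP pose, the force and the opening at its end, in the units of the state.
- manip.sense(): the state, without advancing time (a new reading comes with each control period).
- vision.snapshot(name): name is "scene" or "side" or "wrist"; returns the picture (400x640x3 uint8, blue, green, red); there is no depth.
- vision.calibration(name): a dict with "fx", "fy", "cx", "cy" (pixels), "T" (4x4, takes a point from camera to world coordinates); the wrist camera has in their place "mount" (4x4, takes a point from camera to tool coordinates, whose origin is the TCP and whose axes are the flange's). Camera axes: x right, y down, z forward; pixel columns grow to the right and rows downward; lengths in m; the calibration is good to about 2 mm. A picture is of the moment at which its call begins: read the wrist's pose just before it. calibration takes no time and is no camera call.
- manip.close_job(): hands the job in, once; it reports no verdict.
Trained networks look in the newest picture that a camera, given by its name, has taken for a name from the list of things; names that differ only in an ending like _2 or _b are one class to them, and where a whole thing is asked for, a point or a joint stands for the part that bears it (a point fixed in the world has none). Each returns a list of dicts, best first, with "score" (0 to 1); they miss things now and then, are a little off and sometimes report something else, mostly with a low value. They report only what shows in the picture. A call takes as long as a camera call. They do not tell look-alikes from the thing itself.
- recognise(camera, target): "extent" ([left, top, width, height] in pixels, round what is visible of it).
- masks_of(camera, target): "pixels" (400x640 bool, what is visible of it) and "extent" ([left, top, width, height] in pixels, round what is visible of it).
The state is a dict: "time": time; "joints": joint angles; "qvel": joint speeds; "effort": joint torques, N m; "tcp_pos": TCP position; "eef_rot": TCP orientation; "force": force on the tool from outside, world axes, zero at the start; "torque": the same for the moment, N m; "width": finger opening in m.
Only numpy, scipy, OpenCV 4.12 (cv2) and the standard library are available. Lean on these libraries where they do the work, as an engineer would, in place of code of your own. Each camera call takes 0.05 s, during which the arm holds its last target.

## Task

Switch on the saw: pick up the steel key that lies on the stub of batten, push its blade fully home in the slot of the key switch on the sloping control box, and let go so that it sits there by itself. Then take the key again by its bow and turn it clockwise as far as it goes, to on, and leave it in the switch. Do not shove or upset the jar and the tape measure that stand nearby.

Things in the scene. Friction and masses are not known exactly. Their poses are not given: they have to be found in the camera images.
- key_bow (a point): Loose plain steel key, 90 g: centre of its flat bow, mid-thickness. x along the key to the tip, y across the bow, z through its thickness. Bow 40 (x) x 34 (y) x 12 mm (z); from 20 to 32 mm along x a neck 20 (y) x 12 mm (z), ending in a square shoulder, then the blade. Lies flat on the batten, tip away from the robot; bow overhangs the batten 5 mm each side. Half a turn about x makes no difference.
- key_tip (a point): Tip of the key's blade, 58 mm from the bow's centre along x; same axes. The blade, 14 (y) x 6.5 mm (z), runs from the shoulder at 32 mm to 53 mm; then a nose 10 x 4 mm to the tip.
- batten: Fixed stub of timber batten on which the key lies, 75 (x) x 24 (y) x 40 mm high; origin at the centre of its underside; x points roughly away from the robot. The key's bow starts within 7 mm of its centre, turned at most 0.12 rad from it.
- slot_mouth (a point): Centre of the slot's mouth in the switch's brass face; turns with it. z points out of the face; the key goes in along -z. At off, y is level, x up the slope. Slot 16.5 (y) x 8.5 mm (x), 2 mm chamfer, 30 mm deep; the blade's width lies along y. Home: shoulder on the brass, 26 mm of blade inside, bow's centre 32 mm out. Let go, the key stays, sagging a few degrees. A fixed 45 mm collar surrounds it.
- key_switch (a joint): Angle of the key switch: 0 = off (start), grows clockwise seen from outside (looking along the slot's -z); end stop at 1.2 rad = on. About 0.08 N m of friction; stays where it is left. The key has about 8 degrees of play in the slot, so the key itself turns up to about 1.35 rad.
- console: Fixed grey control box on a bracket, 170 mm wide (y), sloping face 150 mm long, tilted 40 degrees from level to look to -x (robot) and up. Origin on the table under the face's centre, which is 115 mm up; the switch is there, its brass and collar 8 mm proud. Two push buttons (radius 12, 7 mm high) 45 mm up the slope and 50 mm to either side, not used.
- jar_center (a point): Centre of a screw jar, 60 mm across and 62 mm high, standing on the table; leave it alone.
- tape_center (a point): Centre of a tape measure, 62 x 36 x 62 mm high, standing on the table; leave it alone.
Not all that is in view belongs to the job. There is more than one size of the part that bears key_bow; the job needs the middle-sized.

How it is judged (in metres and radians):
On the way, in this order (a step that is already met when the one before it is completed fails the run):
1. the key is fully home in the switch, still at off, and let go (z of key_tip in the frame of slot_mouth below -0.021 m and distance between key_tip and slot_mouth below 0.032 m and value of joint key_switch below 0.3 rad and contact force between the fingers and key below 0.1 N), for 0.3 s.
2. the key is taken again and turned to on (value of joint key_switch above 1.05 rad), for 0.1 s.
At the end, for the whole second after the job is handed in: The switch stands at on (joint above 1.05 rad of 1.2), with the key still in it, home to within 5 mm (at least 21 of its 26 mm of blade in the slot), and let go (value of joint key_switch above 1.05 rad and z of key_tip in the frame of slot_mouth below -0.021 m and distance between key_tip and slot_mouth below 0.032 m and contact force between the fingers and key below 0.1 N); the robot touches nothing.
It fails at once if the jar or the tape measure is shoved (more than 40 mm) or upset (distance of any of jar_center, tape_center from where it was at the start of the episode above 0.04 m or angle between any of jar_center, tape_center's own z axis and vertical above 0.7 rad).
It also fails if it takes over 64 s, if anything falls off the work surface, if the arm or the gripper's body presses on something with over 40 N, if the wrist force passes 120 N, or if a joint passes its speed limit or range.

## Working session

There is one attempt and no reset: what is moved stays moved. The work goes in short steps, Python scripts to look and compute and a shell command to move; the robot and the scene stay as the last step left them, time stands still between calls to the robot, and variables do not carry over. Pictures are saved under pics/ and viewed, and the job is handed in when it is done.

```bash
ls -la; mkdir -p pics
cat > h.py <<'E'
import numpy as np, cv2
from rig import manip, vision, recognise, masks_of
def proj(name,P,st=None):
    c=vision.calibration(name)
    T=c["T"] if "T" in c else None
    if T is None:
        st=st or manip.sense(); W=np.eye(4);W[:3,:3]=st["eef_rot"];W[:3,3]=st["tcp_pos"];T=W@np.array(c["mount"])
    T=np.array(T); p=(np.asarray(P)-T[:3,3])@T[:3,:3]
    return np.stack([c["fx"]*p[...,0]/p[...,2]+c["cx"],c["fy"]*p[...,1]/p[...,2]+c["cy"]],-1)
def ray(name,uv,st=None):
    c=vision.calibration(name)
    if "T" in c: T=np.array(c["T"])
    else:
        st=st or manip.sense(); W=np.eye(4);W[:3,:3]=st["eef_rot"];W[:3,3]=st["tcp_pos"];T=W@np.array(c["mount"])
    d=np.array([(uv[0]-c["cx"])/c["fx"],(uv[1]-c["cy"])/c["fy"],1.])
    return T[:3,3],T[:3,:3]@d
def onz(name,uv,z,st=None):
    o,d=ray(name,uv,st); return o+d*(z-o[2])/d[2]
E
python3 - <<'E'
from h import *
for n in ["scene","side","wrist"]:
    im=vision.snapshot(n); cv2.imwrite(f"pics/{n}0.png",im)
    c=vision.calibration(n); print(n,{k:np.round(v,3).tolist() for k,v in c.items()})
    for t in ["key_bow","batten","console","key_switch","jar_center","tape_center"]:
        r=recognise(n,t); print(t,[(np.round(x["extent"]).tolist(),round(x["score"],2)) for x in r[:5]])
s=manip.sense(); print(s["time"],s["tcp_pos"],s["eef_rot"],s["force"])
print(getattr(manip,"grasp_offset",None),[a for a in dir(manip) if a[0]!='_'])
E
```

```text
total 12
drwxr-xr-x  3 agent agent 4096 Dec  6 18:24 .
drwxr-xr-x 23 root  root  4096 Dec  6 18:23 ..
drwxr-xr-x  2 agent agent 4096 Dec  6 18:24 pics
scene {'fx': 408.833, 'fy': 408.833, 'cx': 313.753, 'cy': 199.219, 'T': [[-0.17, 0.617, -0.769, 1.082], [0.985, 0.093, -0.142, 0.072], [-0.016, -0.781, -0.624, 0.487], [0.0, 0.0, 0.0, 1.0]]}
key_bow [([254.0, 268.0, 72.0, 36.0], 0.86), ([246.0, 188.0, 38.0, 34.0], 0.79), ([313.0, 215.0, 25.0, 19.0], 0.54)]
batten [([252.0, 197.0, 39.0, 36.0], 0.76)]
console [([358.0, 183.0, 143.0, 122.0], 0.92)]
key_switch []
jar_center [([347.0, 137.0, 27.0, 39.0], 0.7)]
tape_center [([174.0, 263.0, 39.0, 59.0], 0.73)]
side {'fx': 384.544, 'fy': 384.544, 'cx': 320.67, 'cy': 204.866, 'T': [[0.993, -0.065, 0.101, 0.496], [-0.119, -0.618, 0.777, -0.58], [0.012, -0.784, -0.621, 0.546], [0.0, 0.0, 0.0, 1.0]]}
key_bow [([304.0, 247.0, 44.0, 23.0], 0.8), ([308.0, 228.0, 13.0, 19.0], 0.7), ([368.0, 220.0, 29.0, 44.0], 0.68)]
batten [([298.0, 252.0, 40.0, 32.0], 0.71)]
console [([292.0, 115.0, 85.0, 103.0], 0.74)]
key_switch [([315.0, 146.0, 10.0, 6.0], 0.47), ([309.0, 247.0, 41.0, 24.0], 0.36)]
jar_center [([204.0, 196.0, 36.0, 40.0], 0.89)]
tape_center [([414.0, 256.0, 38.0, 47.0], 0.97)]
wrist {'fx': 293.987, 'fy': 293.987, 'cx': 319.744, 'cy': 202.364, 'mount': [[-0.0, -0.961, -0.278, 0.077], [1.0, 0.0, -0.0, -0.0], [0.0, -0.278, 0.961, -0.167], [0.0, 0.0, 0.0, 1.0]]}
key_bow []
batten []
console []
key_switch []
jar_center []
tape_center []
1.05 [ 0.1558588  -0.57939186  0.21864422] [[ 9.65672891e-01  2.59761170e-01 -4.35082998e-05]
 [ 2.59761171e-01 -9.65672891e-01  4.33865901e-05]
 [-3.07446343e-05 -5.31990208e-05 -9.99999998e-01]] [-0.55134554 -0.3417273  -0.10294773]
0.0188 ['MotionError', 'close_job', 'grasp_offset', 'sense']
```

View pics/scene0.png

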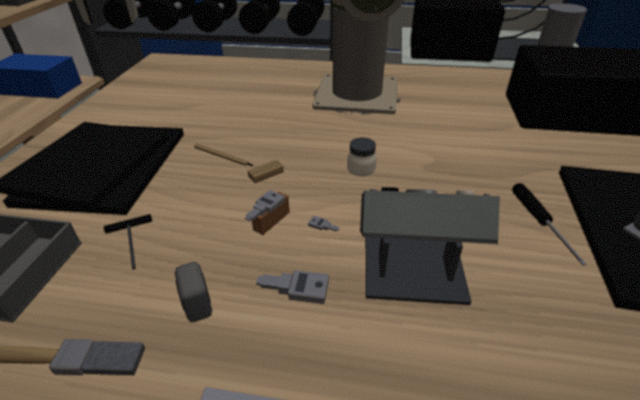

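View pics/side0.png

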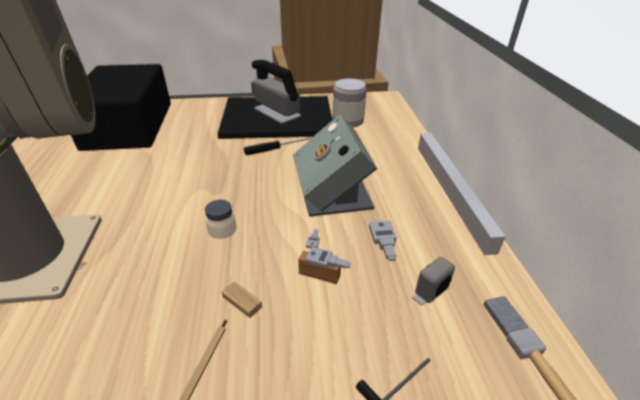

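Three keys are in view. In the scene picture the large one is on the table at (292,286), a small one on the table at (322,223), and the middle-sized one on the batten at (266,207). The one on the batten fits both the place and the size in the description. I'll enlarge it to confirm.

Run:
```python
from h import *
a=cv2.imread("pics/scene0.png")[180:310,240:350]; b=cv2.imread("pics/side0.png")[220:310,285:405]
a=cv2.resize(a,None,fx=4,fy=4,interpolation=2);b=cv2.resize(b,None,fx=3,fy=3,interpolation=2)
c=np.zeros((max(a.shape[0],b.shape[0]),a.shape[1]+b.shape[1],3),np.uint8);c[:a.shape[0],:a.shape[1]]=a;c[:b.shape[0],a.shape[1]:]=b
cv2.imwrite("pics/crop0.png",c)
for n,uv,z in [("scene",(266,205),.052),("scene",(292,286),.01),("scene",(322,223),.01),("side",(322,255),.052),("side",(383,236),.01),("side",(313,240),.01),("scene",(361,172),0),("side",(221,232),0),("scene",(195,315),0),("side",(437,295),0),("side",(321,152),.12)]:
    print(n,uv,onz(n,uv,z).round(3))
```

```text
scene (266, 205) [ 0.574 -0.104  0.052]
scene (292, 286) [ 0.702 -0.034  0.01 ]
scene (322, 223) [ 0.558 -0.011  0.01 ]
side (322, 255) [ 0.562 -0.104  0.052]
side (383, 236) [ 0.698 -0.024  0.01 ]
side (313, 240) [ 0.554 -0.02   0.01 ]
scene (361, 172) [ 0.379  0.043 -0.   ]
side (221, 232) [0.367 0.035 0.   ]
scene (195, 315) [ 0.767 -0.161  0.   ]
side (437, 295) [ 0.759 -0.173  0.   ]
side (321, 152) [0.588 0.136 0.12 ]
```

View pics/crop0.png

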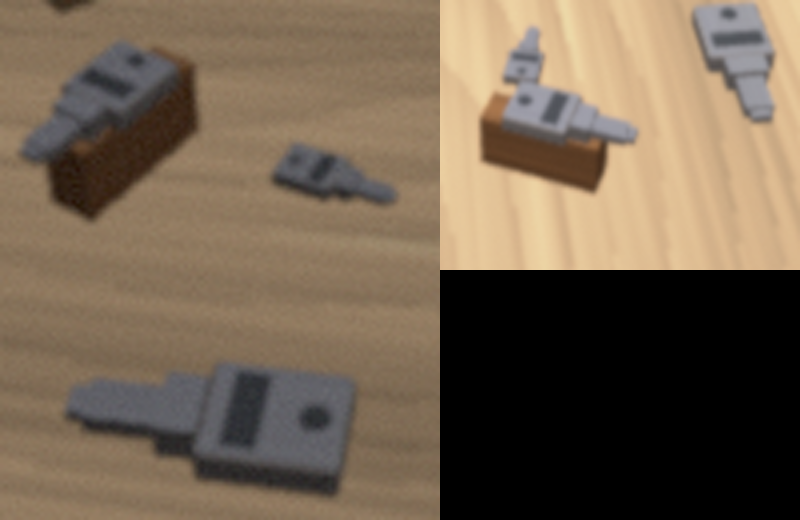

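The key on the batten is the middle-sized one, with its bow near scene (270,200) and its tip toward scene (249,216). I'll move the wrist camera over it.

```bash
python3 - <<'E'
from h import *
print(onz("side",(350,264.5),.046),onz("side",(313,251),.05),onz("scene",(248,216.5),.046))
E
python3 -m creep '[[[3.5,4.5,0,-6,9.3],[7,9,0,-12,9.3],[10.5,13.5,0,-18,9.3],[14,18,0,-24,9.3],[17,22,0,-30,9.3]]]'
python3 -m creep '[[[3.5,4.5,0,-4,9.3],[7,9,0,-6,9.3],[10.5,13.5,0,-8,9.3],[14,18,0,-8,9.3],[17,23,0,-8,9.3]]]'
python3 - <<'E'
from h import *
im=vision.snapshot("wrist"); cv2.imwrite(f"pics/wrist1.png",im)
s=manip.sense();print(s["time"],s["tcp_pos"],s["eef_rot"].round(3).tolist() if hasattr(s["eef_rot"],'round') else s["eef_rot"])
E
```

```text
[ 0.60844196 -0.12623466  0.046     ] [ 0.54699823 -0.09026686  0.05      ] [ 0.60048369 -0.12787107  0.046     ]
time: 1.55
tcp_pos: [0.3098, -0.3801, 0.2188]
eef_rot: [[0.965, -0.262, 0.0], [-0.262, -0.965, -0.0], [0.001, 0.0, -1.0]]
force: [0.1, -0.2, 0.6]
width: 0.0931
time: 2.05
tcp_pos: [0.4603, -0.1803, 0.219]
eef_rot: [[0.921, -0.39, 0.001], [-0.39, -0.921, -0.001], [0.001, 0.0, -1.0]]
force: [0.5, 0.5, -0.1]
width: 0.0931
2.1 [ 0.46341712 -0.17384292  0.21895268] [[0.923, -0.386, 0.003], [-0.386, -0.923, 0.003], [0.001, -0.004, -1.0]]
```

View pics/wrist1.png

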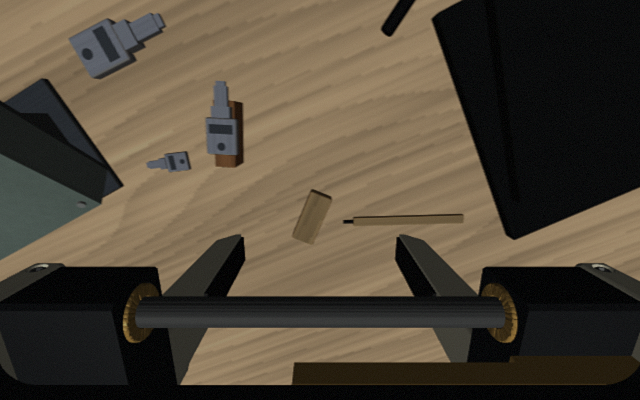

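The wrist picture shows the target key on the batten at (222,120), the small key at (170,162), the large key at (115,45) and the console at left. I'll centre the camera on the key and measure it.

```bash
python3 -m creep '[[[2.5,3,0,0,9.3],[5,6,-1,0,9.3],[6,7,-2,0,9.3],[6,7,-2,0,9.3],[6,7,-2,0,9.3]]]'
python3 - <<'E'
from h import *
s=manip.sense();im=vision.snapshot("wrist"); cv2.imwrite(f"pics/wrist2.png",im)
print(s["tcp_pos"],np.degrees(np.arctan2(s["eef_rot"][1][0],s["eef_rot"][0][0])))
for t in["key_bow","batten","key_switch","console"]:
    for m in masks_of("wrist",t)[:3]:
        p=m["pixels"]; ys,xs=np.nonzero(p); 
        P=np.array([onz("wrist",(x,y),.052 if t=="key_bow" else .04,s)[:2] for x,y in zip(xs,ys)])
        r=cv2.minAreaRect((P*1000).astype(np.float32))
        print(t,m["score"],m["extent"],P.mean(0).round(4),r, cv2.boxPoints(r).round(0).tolist())
cr=im[0:250,120:520]; cv2.imwrite("pics/crop2.png",cv2.resize(cr,None,fx=2,fy=2,interpolation=2))
E
```

```text
time: 2.6
tcp_pos: [0.5184, -0.1126, 0.1982]
eef_rot: [[0.921, -0.389, -0.002], [-0.389, -0.921, -0.0], [-0.001, 0.001, -1.0]]
force: [-0.4, 0.1, 0.1]
width: 0.093
[ 0.51835955 -0.11262057  0.19818515] -22.922921797508526
key_bow 0.87 [209.7, 177.8, 39.7, 18.2] [ 0.5586 -0.0292] ((559.06494140625, -25.20819854736328), (46.8950080871582, 21.85222816467285), 75.22453308105469) [[543.0, -45.0], [564.0, -51.0], [576.0, -5.0], [554.0, 0.0]]Traceback (most recent call last):
  File "<stdin>", line 7, in <module>
  File "h.py", line 18, in onz
    o,d=ray(name,uv,st); return o+d*(z-o[2])/d[2]
        ~~~^^^^^^^^^^^^
  File "h.py", line 11, in ray
    c=vision.calibration(name)
ValueError: time passes only in moves, steps and waits
```

```bash
python3 - <<'E'
t=open('h.py').read().replace('def proj','_C={}\ndef cal(n):\n    if n not in _C:_C[n]=vision.calibration(n)\n    return _C[n]\ndef proj',1)
h,b=t.split('def proj',1); open('h.py','w').write(h+'def proj'+b.replace('vision.calibration','cal'))
E
python3 - <<'E'
from h import *
s=manip.sense();im=vision.snapshot("wrist"); cv2.imwrite(f"pics/wrist2.png",im)
print(s["tcp_pos"],np.degrees(np.arctan2(s["eef_rot"][1][0],s["eef_rot"][0][0])))
for t in["key_bow","batten","key_switch","console"]:
    for m in masks_of("wrist",t)[:3]:
        p=m["pixels"]; ys,xs=np.nonzero(p); 
        P=np.array([onz("wrist",(x,y),.052 if t=="key_bow" else .04,s)[:2] for x,y in zip(xs,ys)])
        r=cv2.minAreaRect((P*1000).astype(np.float32))
        print(t,m["score"],m["extent"],P.mean(0).round(4),r[2], cv2.boxPoints(r).round(0).tolist())
cr=im[0:250,120:520]; cv2.imwrite("pics/crop2.png",cv2.resize(cr,None,fx=2,fy=2,interpolation=2))
E
```

```text
[ 0.51859255 -0.11328829  0.19900897] -23.013711591593196
key_bow 0.96 [210.3, 176.0, 41.3, 21.7] [ 0.5583 -0.0296] 73.3564682006836 [[541.0, -46.0], [563.0, -52.0], [577.0, -5.0], [555.0, 2.0]]
key_bow 0.85 [280.6, 105.0, 37.3, 77.4] [ 0.5659 -0.1077] 64.00363159179688 [[529.0, -109.0], [599.0, -143.0], [614.0, -112.0], [544.0, -78.0]]
key_bow 0.65 [138.9, 34.0, 96.1, 67.7] [ 0.6856 -0.0391] 89.83052825927734 [[663.0, -95.0], [707.0, -95.0], [708.0, 1.0], [663.0, 1.0]]
key_switch 0.85 [7.3, 228.0, 52.2, 33.4] [0.5878 0.2368] 15.155814170837402 [[563.0, 256.0], [576.0, 208.0], [614.0, 218.0], [601.0, 266.0]]
console 0.58 [0.0, 98.2, 182.2, 183.3] [0.6222 0.1442] 74.87085723876953 [[500.0, 58.0], [693.0, 6.0], [758.0, 248.0], [566.0, 300.0]]
```

View pics/crop2.png

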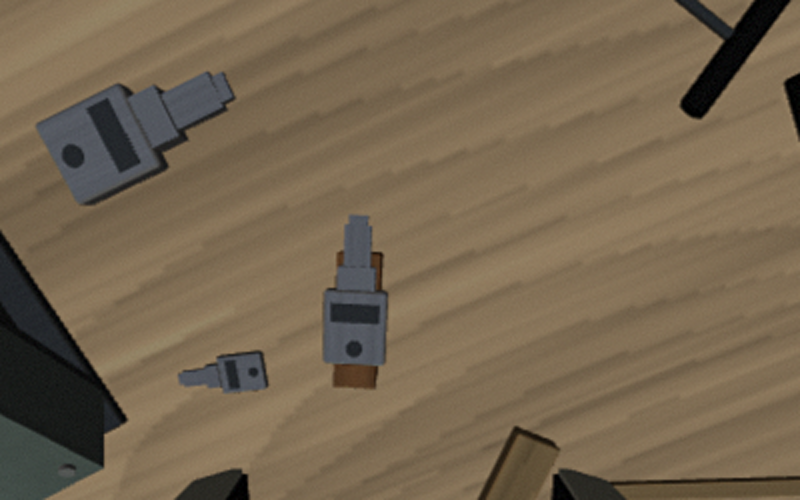

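Run:
```python
from h import *
s=manip.sense()
f=lambda x,y,z:onz("wrist",(120+x/2,y/2),z,s)
c=[f(*p,.052) for p in[(324,290),(387,291),(385,367),(323,364)]]
b=np.mean(c,0);t=f(359,216,.048); n=f(357,268,.052)
print(np.round(c,4).tolist(),b,t,np.linalg.norm(b-t),np.degrees(np.arctan2(*(t-b)[1::-1])),np.linalg.norm(c[0]-c[1]),np.linalg.norm(c[0]-c[3]))
print(f(360,252,.04),f(355,388,.04), "scene chk",proj("scene",b),proj("side",b),proj("scene",t),proj("side",t))
print(s["tcp_pos"]); 
for t in["console","key_switch"]:
  for n in["scene","side"]:
    print(t,n)
```

```text
[[0.5793, -0.0954, 0.052], [0.5658, -0.1257, 0.052], [0.5287, -0.1085, 0.052], [0.5435, -0.0781, 0.052]] [ 0.55432867 -0.1019574   0.052     ] [ 0.6061268  -0.12734125  0.048     ] 0.057822013826348696 -26.107318539481106 0.033137795639802625 0.039765471023232815
[ 0.58954192 -0.11992435  0.04      ] [ 0.52186824 -0.08654239  0.04      ] scene chk [270.00832034 197.89920995] [317.78284164 254.55712819] [247.15706952 217.85090304] [348.87527291 264.28716704]
[ 0.5189684  -0.11278981  0.19909488]
console scene
console side
key_switch scene
key_switch side
```

```bash
python3 -m creep '[[[-1,5,1,5,9.3],[-2,10,2,10,9.3],[-3,15,2.5,15,9.3],[-4,20,2.5,20,9.3],[-5,24.5,2.5,23,9.3]]]'
python3 -m creep '[[[0,0,0,0,9.3],[0,0,0,0,9.3]]]'
python3 - <<'E'
from h import *
s=manip.sense();im=vision.snapshot("wrist"); cv2.imwrite(f"pics/wrist3.png",im)
print(s["time"],s["joints"],s["tcp_pos"],np.degrees(np.arctan2(s["eef_rot"][1][0],s["eef_rot"][0][0])))
for t in["key_switch","console"]:
    for m in masks_of("wrist",t)[:3]:
        p=m["pixels"].astype(np.uint8); 
        r=cv2.minAreaRect(np.argwhere(p)[:,::-1].astype(np.float32))
        print(t,m["score"],m["extent"],cv2.boxPoints(r).round(0).tolist())
im=vision.snapshot("side"); cv2.imwrite("pics/side3.png",cv2.resize(im[80:240,220:420],None,fx=4,fy=4,interpolation=2)[:600])
E
```

```text
time: 3.45
tcp_pos: [0.4693, 0.1323, 0.2245]
eef_rot: [[1.0, 0.004, 0.002], [0.004, -1.0, 0.0], [0.002, -0.0, -1.0]]
force: [1.3, 0.3, 0.2]
width: 0.0928
time: 3.65
tcp_pos: [0.4693, 0.1317, 0.2239]
eef_rot: [[1.0, 0.003, 0.001], [0.003, -1.0, -0.0], [0.001, 0.0, -1.0]]
force: [0.3, 0.4, -0.0]
width: 0.0932
3.65 [ 9.65807267e+00 -1.03755720e+01  1.02265018e+02 -1.79161484e-02
  8.80811176e+01  9.94601879e+01] [0.46934613 0.13168982 0.22389497] 0.19848361821376012
key_switch 0.74 [288.8, 49.8, 39.5, 34.3] [[290.0, 48.0], [327.0, 48.0], [327.0, 81.0], [290.0, 81.0]]
console 0.57 [182.5, 0.9, 241.3, 134.4] [[183.0, 0.0], [419.0, 0.0], [419.0, 135.0], [183.0, 135.0]]
```

View pics/wrist3.png

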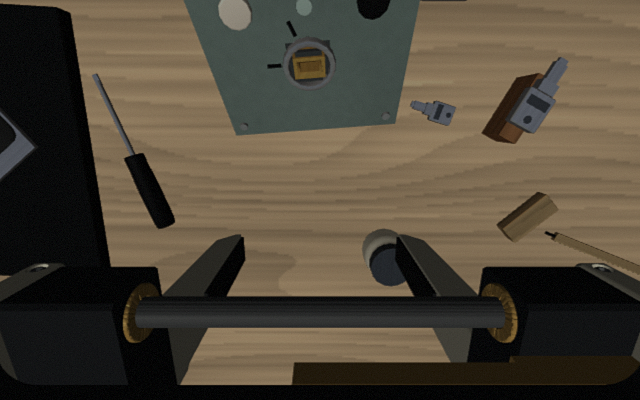

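View pics/side3.png

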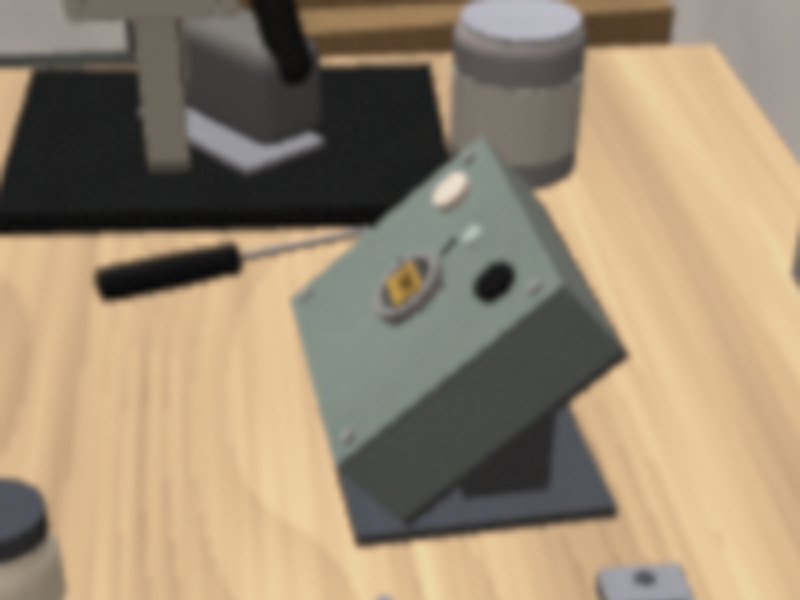

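Run:
```python
from h import *
im=cv2.imread("pics/wrist3.png"); cv2.imwrite("pics/crop3.png",cv2.resize(im[0:145,175:435],None,fx=3,fy=3,interpolation=2))
cv2.imwrite("pics/crop3b.png",cv2.resize(im[30:95,275:345],None,fx=8,fy=8,interpolation=2))
```

```text
(no output)
```

View pics/crop3.png

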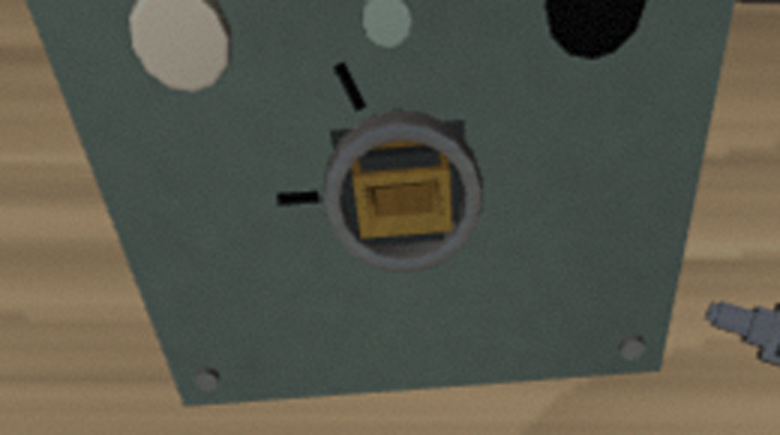

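View pics/crop3b.png

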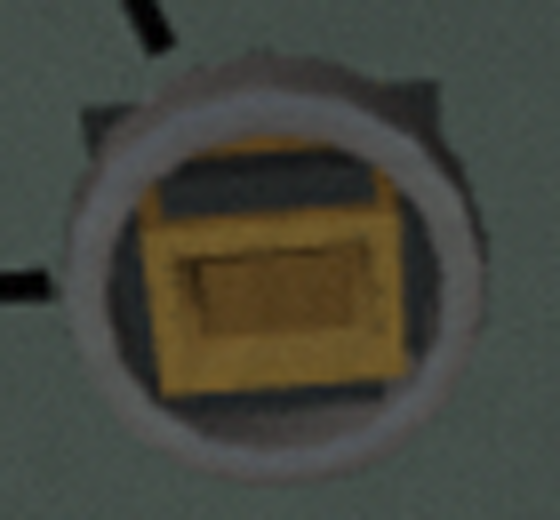

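```bash
cat > fit.py <<'E'
from h import *
from scipy.optimize import least_squares
a=np.radians(40)
def face(p,u,v,w):  # console x,y,yaw ; u up slope, v along y(left), w out
    x,y,psi,dz=p; c,s=np.cos(psi),np.sin(psi)
    lx=u*np.cos(a)-w*np.sin(a); lz=.115+dz+u*np.sin(a)+w*np.cos(a)
    return np.array([x+c*lx-s*v,y+s*lx+c*v,lz])
E
python3 - <<'E'
from fit import *
s=manip.sense()
ob=[("wrist",(-.075,.085,0),(236.7,135),1),("wrist",(-.075,-.085,0),(395,123.3),1),("wrist",(.045,.05,.007),(235,14),1),
("wrist",(0,0,.008),(309.6,66.5),2),("wrist",(0,0,.008),(309.4,63.5),1),
("side",(0,0,.008),(321.3,150.8),1),("side",(-.075,.085,0),(293.2,155),1),("side",(.075,.085,0),(340.7,115),1),("side",(.075,-.085,0),(361.2,151.2),1),("side",(-.075,-.085,0),(305,196.2),1)]
for sel in [("wrist","side"),("wrist",),("side",)]:
    O=[o for o in ob if o[0] in sel]
    for fz in (0,1):
        f=lambda q:np.concatenate([o[3]*(proj(o[0],face([*q[:3],q[3]*fz],*o[1]),s)-o[2]) for o in O])
        r=least_squares(f,[.6,.14,0,0]); p=[*r.x[:3],r.x[3]*fz]
        print(sel,fz,np.round(p,4),np.degrees(p[2]),"mouth",face(p,0,0,.008).round(4)); print(r.fun.round(1).tolist())
E
```

```text
('wrist', 'side') 0 [0.5929 0.1383 0.0763 0.    ] 4.370618727115543 mouth [0.5877 0.1379 0.1211]
[-0.0, -0.6, 0.4, -1.7, -0.3, -1.3, -0.1, -0.3, 0.2, 2.8, -0.5, 0.3, -1.0, -0.0, -0.1, -1.0, -0.2, 0.2, -1.4, 1.0]
('wrist', 'side') 1 [ 5.929e-01  1.383e-01  7.630e-02 -2.000e-04] 4.370795463326419 mouth [0.5878 0.1379 0.121 ]
[-0.0, -0.7, 0.3, -1.7, -0.2, -1.3, -0.1, -0.3, 0.1, 2.8, -0.5, 0.4, -1.0, 0.0, -0.1, -1.0, -0.2, 0.3, -1.4, 1.1]
('wrist',) 0 [0.5927 0.1383 0.0751 0.    ] 4.303890171618684 mouth [0.5876 0.1379 0.1211]
[-0.1, -0.6, 0.3, -1.5, -0.2, -1.2, -0.1, 0.0, 0.2, 3.0]
('wrist',) 1 [ 5.928e-01  1.383e-01  7.510e-02 -2.000e-04] 4.3016988920874075 mouth [0.5876 0.1379 0.1209]
[-0.1, -0.6, 0.2, -1.5, -0.1, -1.1, -0.1, 0.0, 0.2, 3.0]
('side',) 0 [0.5944 0.1391 0.0773 0.    ] 4.431079123175756 mouth [0.5893 0.1387 0.1211]
[0.1, 0.1, -0.4, -0.2, 0.4, -1.2, 0.5, -0.1, -0.7, 0.7]
('side',) 1 [ 0.5966  0.1547  0.0825 -0.0097] 4.726897606976832 mouth [0.5915 0.1542 0.1114]
[0.2, 0.3, 0.0, -0.0, -0.1, -0.3, -0.2, 0.1, 0.0, -0.0]
```

The fit puts the slot mouth near (0.588, 0.138, 0.121), with the console turned about 4.4°. Seen along the joint limits, the later clockwise turn only fits with the tool half-turned. I'll therefore use yaw ≈154.5° for the pick.

```bash
python3 -m creep '[[[1,-4,0,8.5,9.3],[3,-8,0,17,9.3],[5,-13,0,25.5,9.3],[7,-18,0,34,6],[7.6,-22.9,0,42.5,6]]]'
python3 -m creep '[[[0,0,0,8.5,6],[0,0,0,17,6],[0,0,0,25.5,6],[0,0,0,34,6],[0,0,0,42.5,6]]]'
python3 -m creep '[[[0,0,-2,8.5,6],[0,0,-4,17,6],[0,0,-6,25.5,6],[0,0,-8,34,6],[0,0,-9,42.5,6]]]'
python3 -m creep '[[[0,0,0,8.5,6],[0,0,0,17,6],[0,0,0,25.5,6],[0,0,0,26.8,6],[0,0,0,26.8,6]]]'
python3 - <<'E'
from h import *
s=manip.sense();im=vision.snapshot("wrist"); cv2.imwrite(f"pics/wrist4.png",im)
print(s["time"],s["joints"],s["tcp_pos"],np.degrees(np.arctan2(s["eef_rot"][1][0],s["eef_rot"][0][0])),s["width"])
for t in["key_bow"]:
    for m in masks_of("wrist",t)[:3]:
        print(t,m["score"],m["extent"])
k=np.radians(-25.5);ax=np.array([np.cos(k),np.sin(k),0]);b=np.array([.5543,-.102,.052])
print([proj("wrist",b+d*ax,s).round(1).tolist() for d in(-.02,0,.02,.058)], proj("wrist",s["tcp_pos"],s))
E
```

```text
time: 4.35
tcp_pos: [0.5423, -0.081, 0.2236]
eef_rot: [[0.764, 0.645, 0.0], [0.645, -0.764, -0.0], [0.0, 0.0, -1.0]]
force: [0.1, -0.6, 0.1]
width: 0.0816
time: 4.85
tcp_pos: [0.5415, -0.0794, 0.2234]
eef_rot: [[0.128, 0.992, -0.0], [0.992, -0.128, 0.0], [-0.0, -0.0, -1.0]]
force: [0.4, 0.2, 0.3]
width: 0.0599
time: 5.35
tcp_pos: [0.5404, -0.0791, 0.1313]
eef_rot: [[-0.576, 0.817, -0.003], [0.817, 0.576, 0.001], [0.002, -0.002, -1.0]]
force: [-0.0, 0.6, 0.6]
width: 0.0598
time: 5.85
tcp_pos: [0.5416, -0.0787, 0.1336]
eef_rot: [[-0.879, 0.477, -0.0], [0.477, 0.879, -0.0], [0.0, -0.0, -1.0]]
force: [0.1, -0.4, 0.4]
width: 0.0602
5.85 [-1.36322896e+01  2.58093590e+00  9.94695230e+01 -4.08872802e-03
  7.79564266e+01 -7.51461698e+01] [ 0.54163015 -0.07870018  0.133591  ] 151.51473327597472 0.06018227822839788
key_bow 0.83 [282.7, 208.4, 43.4, 78.2]
key_bow 0.71 [361.8, 165.7, 50.6, 23.5]
key_bow 0.47 [421.4, 258.4, 32.6, 16.9]
[[302.6, 211.5], [304.1, 232.5], [305.6, 252.7], [308.2, 288.8]] [320.20599884 248.55159725]
```

View pics/wrist4.png

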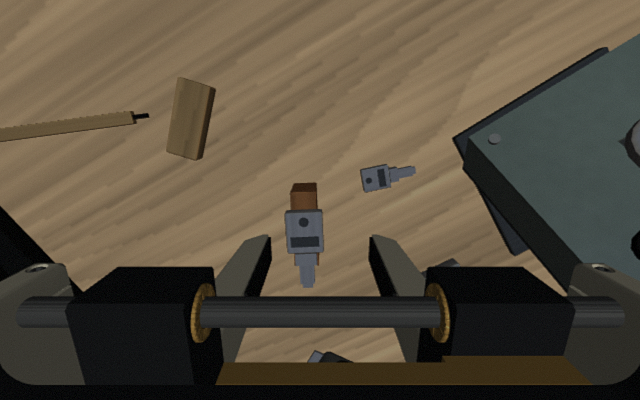

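The picture shows the target key at (304,232), where the projection puts it, between the fingers and slightly left. I'll correct the offset and descend.

```bash
python3 -m creep '[[[0.2,-1,0,3,6],[0.37,-1.9,0,3,6],[0.37,-1.9,-3,3,6],[0.37,-1.9,-3,3,6],[0.37,-1.9,-3,3,6]]]'
python3 - <<'E'
from h import *
s=manip.sense();im=vision.snapshot("wrist"); cv2.imwrite(f"pics/wrist5.png",im[150:400,200:440])
print(s["time"],s["tcp_pos"],np.degrees(np.arctan2(s["eef_rot"][1][0],s["eef_rot"][0][0])),s["width"])
E
```

```text
time: 6.45
tcp_pos: [0.5446, -0.0966, 0.1031]
eef_rot: [[-0.904, 0.428, -0.002], [0.428, 0.904, 0.001], [0.002, -0.0, -1.0]]
force: [0.2, 1.0, 0.8]
width: 0.06
6.45 [ 0.54461227 -0.09656659  0.10314419] 154.68649527575613 0.06002318424358338
```

View pics/wrist5.png

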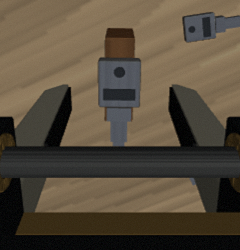

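```bash
python3 -m creep '[[[0,0,-4,0,6],[0,0,-7.6,0,6],[0,0,-7.6,0,6],[0,0,-7.6,0,3],[0,0,-7.6,0,2.5]]]' 4
python3 -m creep '[[[0,0,0,0,2.5],[0,0,0,0,2.5],[0,0,0,0,2.5],[0,0,0,0,2.5]]]'
python3 -m creep '[[[0,0,1,0,2.5],[0,0,3,0,2.5],[0,0,5,0,2.5],[0,0,6,0,2.5],[0,0,6,0,2.5]]]'
python3 - <<'E'
from h import *
im=vision.snapshot("side");r=cv2.resize(im[180:330,230:430],None,fx=4,fy=4,interpolation=2);cv2.imwrite("pics/side6.png",r)
im=vision.snapshot("scene");cv2.imwrite("pics/scene6.png",cv2.resize(im[120:270,180:380],None,fx=4,fy=4,interpolation=2))
E
```

```text
time: 7.0
tcp_pos: [0.5475, -0.0971, 0.0306]
eef_rot: [[-0.905, 0.426, 0.004], [0.426, 0.905, -0.001], [-0.004, 0.001, -1.0]]
force: [0.2, 1.6, 0.1]
width: 0.0482
time: 7.4
tcp_pos: [0.5469, -0.097, 0.0294]
eef_rot: [[-0.905, 0.426, 0.003], [0.426, 0.905, -0.001], [-0.003, 0.001, -1.0]]
force: [1.5, 0.0, 5.7]
width: 0.0343
time: 7.9
tcp_pos: [0.5468, -0.0969, 0.0898]
eef_rot: [[-0.905, 0.426, 0.003], [0.426, 0.905, -0.001], [-0.003, 0.001, -1.0]]
force: [0.3, -0.5, -0.4]
width: 0.0341
```

View pics/side6.png

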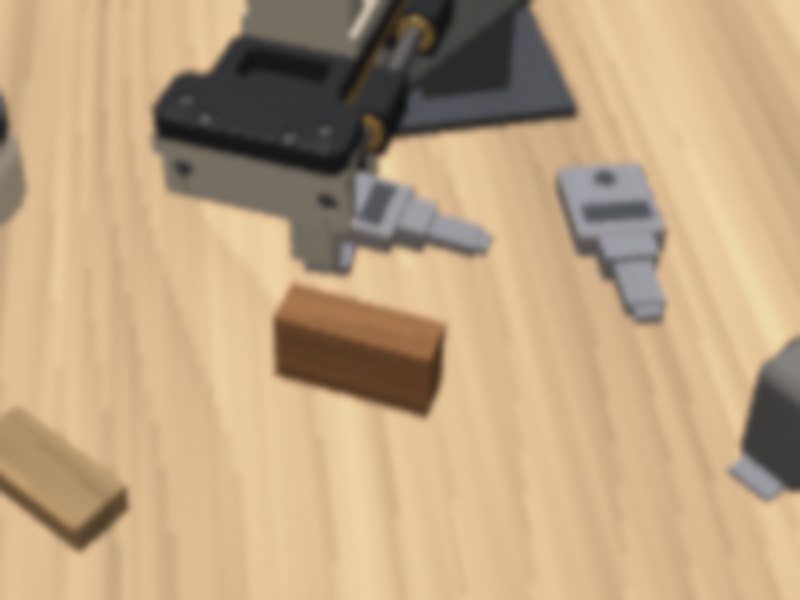

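View pics/scene6.png

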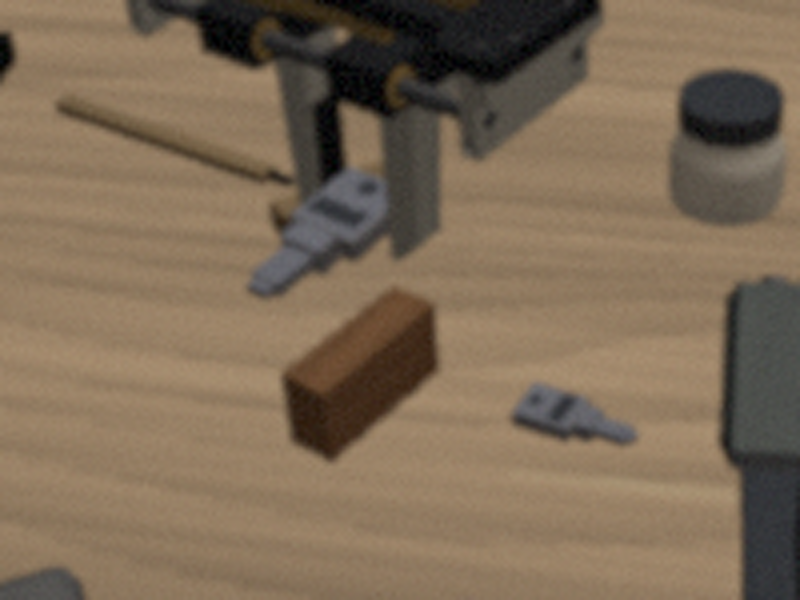

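```bash
cat >> h.py <<'E'
def tri(*obs):
    A=np.zeros((3,3));b=np.zeros(3)
    for n,uv in obs:
        o,d=ray(n,uv); d=d/np.linalg.norm(d); M=np.eye(3)-np.outer(d,d); A+=M;b+=M@o
    return np.linalg.solve(A,b)
E
python3 - <<'E'
from h import *
t=tri(("side",(352.5,240.7)),("scene",(244.5,192)));print(t,proj("side",t),proj("scene",t))
s=manip.sense();g=np.array(s["tcp_pos"])+[0,0,.0188];print(g,t-g,np.linalg.norm(t-g),np.degrees(np.arctan2(t[2]-g[2],np.hypot(*(t-g)[:2]))))
E
```

```text
[ 0.60887431 -0.1247354   0.10289469] [352.11377803 240.30832939] [244.07381198 192.41059282]
[ 0.54519583 -0.09649305  0.10607039] [ 0.06367848 -0.02824236 -0.00317571] 0.06973280891989425 -2.610213132338216
```

Run:
```python
from h import *
for p in [(223,290),(240,287),(261,300),(250,315),(240,310)]: print(onz("side",p,.012).round(3))
```

```text
[ 0.385 -0.13   0.012]
[ 0.414 -0.127  0.012]
[ 0.451 -0.159  0.012]
[ 0.433 -0.187  0.012]
[ 0.416 -0.176  0.012]
```

Gravity alone does not pitch the key: the tip is only about 2.6° down. I'll pitch it by pushing the tip against the fixed batten's near end while raising the bow. First I back off and lower.

```bash
python3 -m creep '[[[-4,1.8,0,0,2.5],[-8,3.5,0,0,2.5],[-9.6,4.3,-3,0,2.5],[-9.6,4.3,-6,0,2.5],[-9.6,4.3,-7.2,0,2.5]]]' 6
python3 -m creep '[[[0,0,0,0,2.5],[0,0,0,0,2.5]]]'
python3 - <<'E'
from h import *
s=manip.sense();print(s["time"],s["tcp_pos"])
im=vision.snapshot("side");r=cv2.resize(im[180:330,210:410],None,fx=4,fy=4,interpolation=2);cv2.imwrite("pics/side7.png",r)
im=vision.snapshot("scene");r=cv2.resize(im[150:270,220:380],None,fx=5,fy=5,interpolation=2);cv2.imwrite("pics/scene7.png",r)
E
```

```text
time: 8.5
tcp_pos: [0.4461, -0.0526, 0.012]
eef_rot: [[-0.905, 0.425, -0.005], [0.425, 0.905, 0.001], [0.005, -0.001, -1.0]]
force: [-1.1, -0.2, -1.3]
width: 0.0339
time: 8.7
tcp_pos: [0.4498, -0.0538, 0.016]
eef_rot: [[-0.905, 0.426, -0.0], [0.426, 0.905, 0.0], [0.0, -0.0, -1.0]]
force: [1.0, -1.5, -0.6]
width: 0.0335
8.7 [ 0.44984218 -0.05377758  0.01598135]
```

View pics/side7.png

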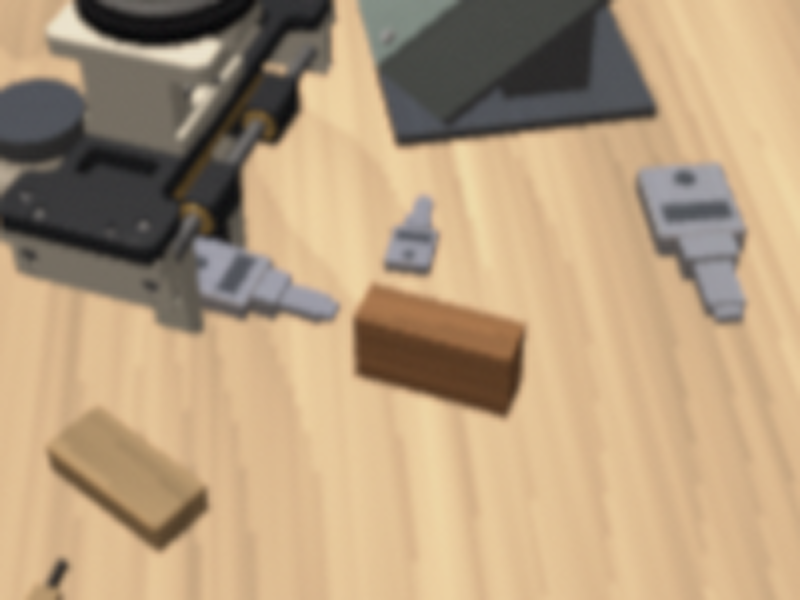

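View pics/scene7.png

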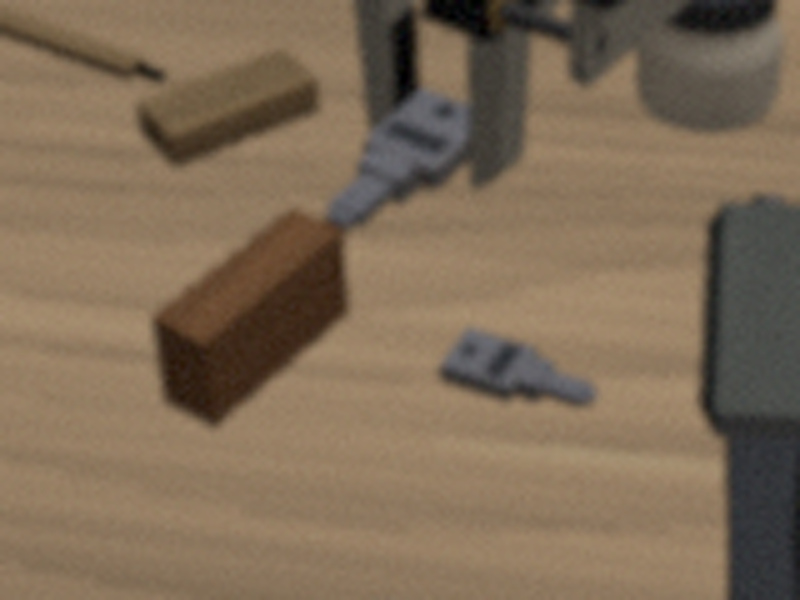

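```bash
python3 -m creep '[[[0.45,-0.2,-0.5,0,2.5],[0.75,-0.35,-0.5,0,2.5],[0.75,-0.35,-0.5,0,2.5]]]' 6
python3 -m creep '[[[0.1,-0.05,0,0,2.5],[0.1,-0.05,0,0,2.5]]]'
python3 -m creep '[[[0.2,-0.1,0,0,2.5],[0.2,-0.1,0,0,2.5]]]'
```

```text
time: 9.1
tcp_pos: [0.4578, -0.0574, 0.011]
eef_rot: [[-0.905, 0.426, 0.001], [0.426, 0.905, -0.0], [-0.001, 0.0, -1.0]]
force: [-0.9, 0.2, -1.4]
width: 0.034
time: 9.3
tcp_pos: [0.4581, -0.0577, 0.0108]
eef_rot: [[-0.905, 0.426, 0.0], [0.426, 0.905, -0.0], [-0.0, 0.0, -1.0]]
force: [-0.2, 0.5, -1.7]
width: 0.0341
time: 9.5
tcp_pos: [0.4603, -0.0587, 0.0108]
eef_rot: [[-0.905, 0.426, 0.0], [0.426, 0.905, -0.0], [-0.0, 0.0, -1.0]]
force: [0.7, 0.0, -0.1]
width: 0.0337
```

```bash
python3 -m creep '[[[0.2,-0.1,0,0,2.5],[0.2,-0.1,0,0,2.5]]]'
python3 -m creep '[[[0.2,-0.1,0,0,2.5],[0.2,-0.1,0,0,2.5]]]'
python3 - <<'E'
from h import *
im=vision.snapshot("side");r=cv2.resize(im[180:330,210:410],None,fx=4,fy=4,interpolation=2);cv2.imwrite("pics/side8.png",r)
E
```

```text
time: 9.7
tcp_pos: [0.461, -0.0592, 0.0101]
eef_rot: [[-0.905, 0.426, -0.002], [0.426, 0.905, 0.001], [0.002, -0.0, -1.0]]
force: [-4.2, 1.9, -0.3]
width: 0.0335
time: 9.9
tcp_pos: [0.4622, -0.0599, 0.0097]
eef_rot: [[-0.905, 0.426, -0.004], [0.426, 0.905, 0.001], [0.004, -0.0, -1.0]]
force: [-5.4, 3.6, -0.6]
width: 0.0342
```

View pics/side8.png

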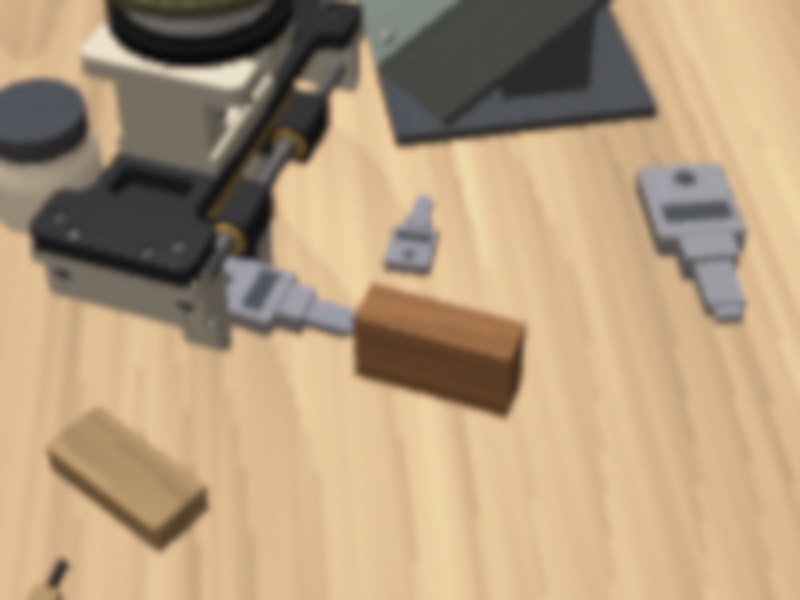

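```bash
python3 -m creep '[[[0.1,-0.05,0.6,0,2.5],[0.15,-0.07,1.2,0,2.5],[0.3,-0.14,1.8,0,2.5],[0.45,-0.21,2.4,0,2.5],[0.45,-0.21,2.4,0,2.5]]]'
python3 - <<'E'
from h import *
im=vision.snapshot("side");r=cv2.resize(im[180:330,210:410],None,fx=4,fy=4,interpolation=2);cv2.imwrite("pics/side9.png",r)
E
```

```text
time: 10.45
tcp_pos: [0.4701, -0.0632, 0.0364]
eef_rot: [[-0.905, 0.426, 0.003], [0.426, 0.905, -0.001], [-0.003, 0.001, -1.0]]
force: [-0.6, -0.5, -0.6]
width: 0.0341
```

View pics/side9.png

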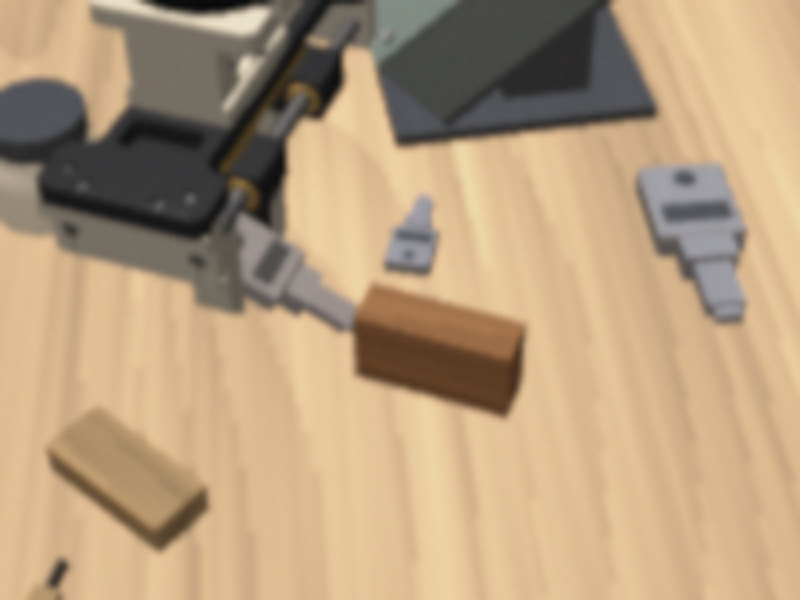

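The pivot works: the tip is pinned near (355,325) in the crop and the key is about 22° down. Continuing.

```bash
python3 -m creep '[[[0.5,-0.24,0.86,0,2.5],[0.8,-0.38,1.35,0,2.5],[1.12,-0.53,1.85,0,2.5],[1.5,-0.72,2.3,0,2.5],[1.9,-0.9,2.7,0,2.5]]]'
python3 -m creep '[[[0,0,0,0,2.5],[0,0,0,0,2.5]]]'
python3 - <<'E'
from h import *
im=vision.snapshot("side");r=cv2.resize(im[180:330,210:410],None,fx=4,fy=4,interpolation=2);cv2.imwrite("pics/side10.png",r)
im=vision.snapshot("scene");r=cv2.resize(im[150:270,220:380],None,fx=5,fy=5,interpolation=2);cv2.imwrite("pics/scene10.png",r)
E
```

```text
time: 11.0
tcp_pos: [0.4879, -0.0719, 0.0621]
eef_rot: [[-0.905, 0.426, 0.0], [0.426, 0.905, -0.0], [-0.0, 0.0, -1.0]]
force: [0.1, 1.1, -1.7]
width: 0.0342
time: 11.2
tcp_pos: [0.4878, -0.0718, 0.0618]
eef_rot: [[-0.905, 0.426, 0.0], [0.426, 0.905, -0.0], [-0.0, 0.0, -1.0]]
force: [0.0, 0.6, -0.9]
width: 0.0335
```

View pics/side10.png

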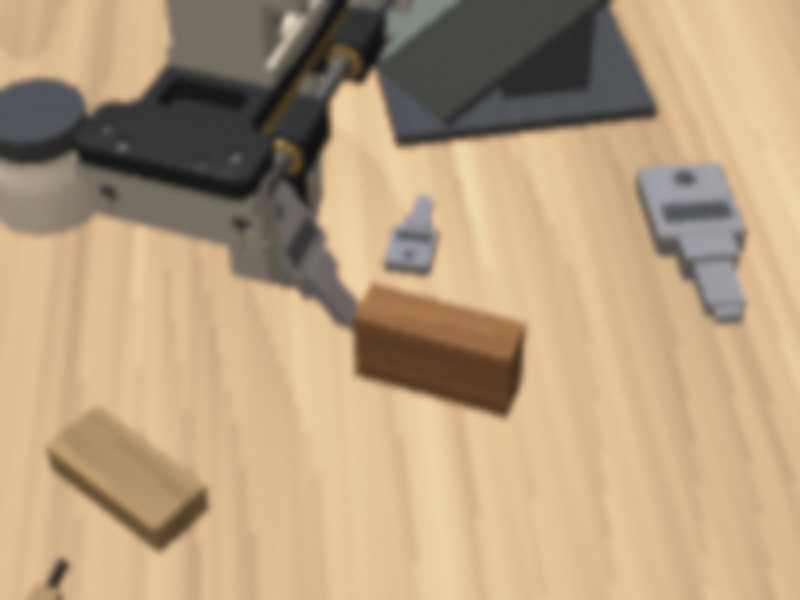

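View pics/scene10.png

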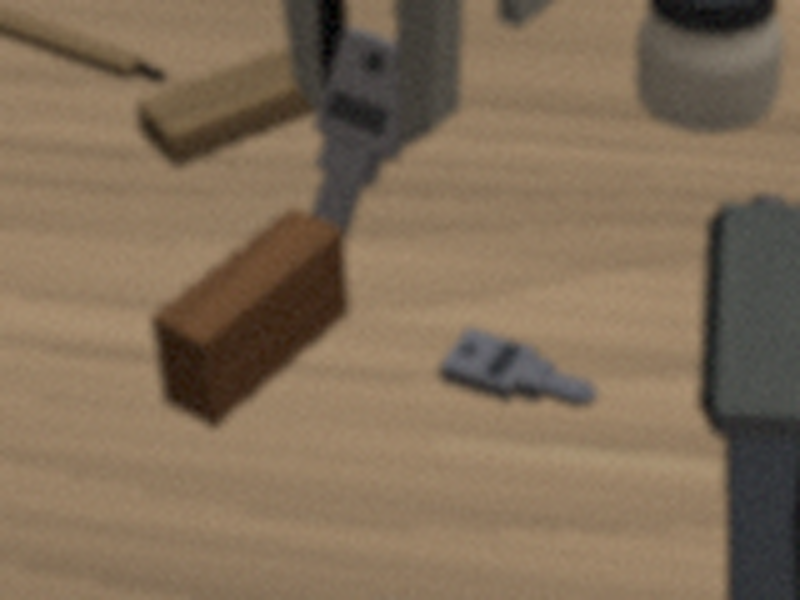

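```bash
python3 -m creep '[[[0,0,0,0,2.5],[-0.9,0.4,0,0,2.5],[-1.8,0.9,2,0,2.5],[-1.8,0.9,6,0,2.5],[-1.8,0.9,8,0,2.5]]]' 20
python3 -m creep '[[[3,0,2,0,2.5],[6,0,4,0,2.5],[6,0,4,0,2.5],[6,0,4,0,2.5]]]'
python3 - <<'E'
from h import *
s=manip.sense();print(s["time"],s["tcp_pos"],s["eef_rot"])
im=vision.snapshot("side");cv2.imwrite("pics/side11full.png",im)
im2=vision.snapshot("scene");cv2.imwrite("pics/scene11full.png",im2)
g=np.array(s["tcp_pos"])+[0,0,.0188]
for n,i in(("side",im),("scene",im2)):
    p=proj(n,g).round(0).astype(int);x0=max(0,p[0]-50);y0=max(0,p[1]-40);print(n,p,x0,y0)
    cv2.imwrite(f"pics/{n}11.png",cv2.resize(i[y0:y0+100,x0:x0+130],None,fx=6,fy=6,interpolation=2))
E
```

```text
time: 11.8
tcp_pos: [0.4696, -0.0624, 0.1442]
eef_rot: [[-0.905, 0.425, 0.002], [0.425, 0.905, -0.001], [-0.002, 0.0, -1.0]]
force: [0.7, 0.1, -0.8]
width: 0.034
time: 12.2
tcp_pos: [0.5292, -0.0624, 0.1816]
eef_rot: [[-0.905, 0.425, -0.0], [0.425, 0.905, 0.0], [0.0, -0.0, -1.0]]
force: [0.3, -0.5, -1.0]
width: 0.0338
12.2 [ 0.52919024 -0.06240689  0.18155435] [[-9.05024825e-01  4.25358612e-01 -3.41462128e-04]
 [ 4.25358628e-01  9.05024882e-01  2.93994646e-05]
 [ 3.21537037e-04 -1.18636617e-04 -9.99999941e-01]]
side [300 173] 250 133
scene [291 114] 241 74
```

View pics/side11.png

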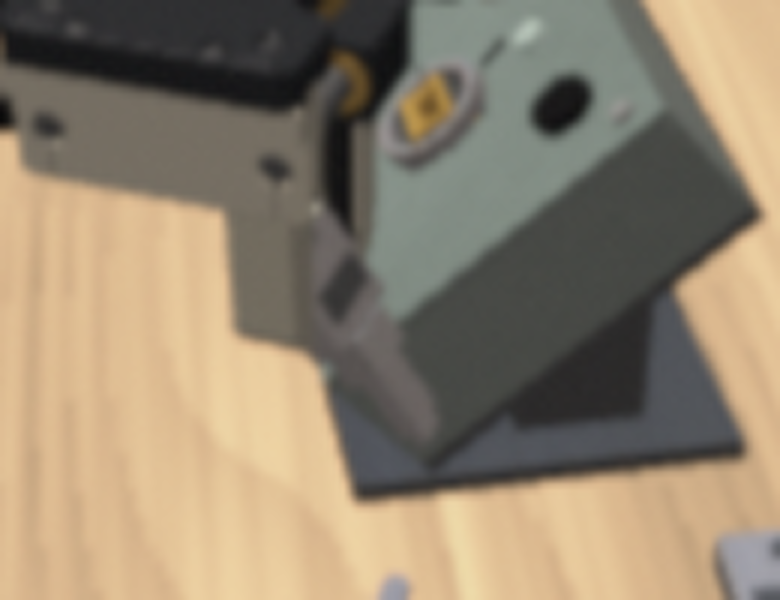

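View pics/scene11.png

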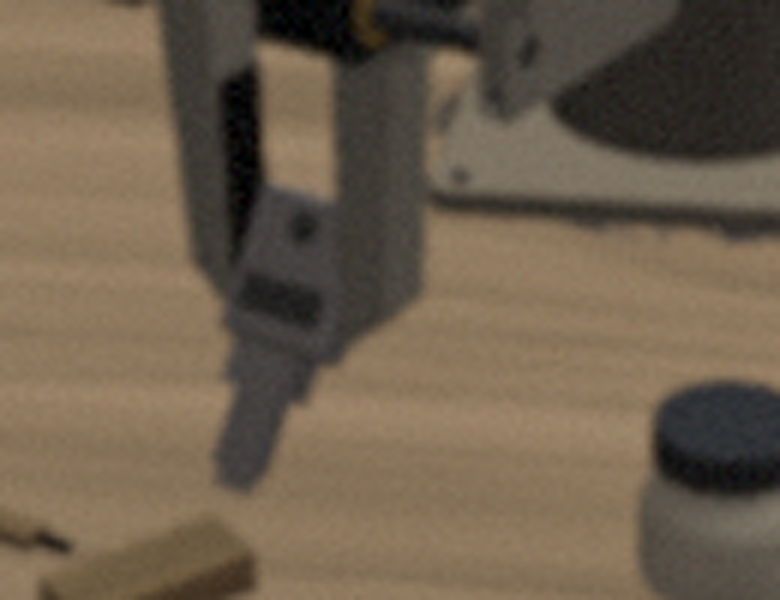

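Run:
```python
from h import *
t=tri(("side",(321.2,207.3)),("scene",(280.3,154.3)));print(t,proj("side",t),proj("scene",t))
s=manip.sense();g=np.array(s["tcp_pos"])+[0,0,.0188];d=t-g;print(g,d,np.linalg.norm(d),np.degrees(np.arctan2(d[2],np.hypot(*d[:2]))),np.degrees(np.arctan2(d[1],d[0])))
# bow far corners/neck: shoulder etc
k=np.radians(-25.3)
for ph in (46,50,54,58):
    p=np.radians(ph);ax=np.array([np.cos(p)*np.cos(k),np.cos(p)*np.sin(k),-np.sin(p)])
    for n,o in(("side",(250,133)),("scene",(241,74))):
        print(ph,n,[((proj(n,g+ax*L)-o)*6).round(0).tolist() for L in(-.01,.010,.030,.042,.068)])
```

```text
[ 0.56032321 -0.07808319  0.14324761] [320.09626731 205.87948079] [279.0591171  155.79397033]
[ 0.52791328 -0.06234267  0.19916891] [ 0.03240993 -0.01574051 -0.0559213 ] 0.06652337337257962 -57.20632310839386 -25.904433612061688
46 side [[271.0, 219.0], [321.0, 273.0], [370.0, 326.0], [398.0, 358.0], [460.0, 425.0]]
46 scene [[318.0, 205.0], [288.0, 278.0], [258.0, 350.0], [239.0, 394.0], [200.0, 488.0]]
50 side [[273.0, 218.0], [319.0, 274.0], [364.0, 330.0], [391.0, 362.0], [447.0, 431.0]]
50 scene [[317.0, 204.0], [289.0, 278.0], [262.0, 352.0], [245.0, 397.0], [210.0, 492.0]]
54 side [[275.0, 217.0], [317.0, 275.0], [359.0, 332.0], [383.0, 366.0], [434.0, 437.0]]
54 scene [[316.0, 203.0], [291.0, 279.0], [266.0, 354.0], [251.0, 399.0], [220.0, 495.0]]
58 side [[277.0, 216.0], [315.0, 276.0], [353.0, 334.0], [375.0, 369.0], [421.0, 441.0]]
58 scene [[314.0, 203.0], [292.0, 280.0], [271.0, 355.0], [258.0, 400.0], [230.0, 497.0]]
```

The key is now about 57° down in the grip; the slot wants 50°, and light grip compliance should take up the rest. I'll carry it over to the switch.

```bash
python3 -m creep '[[[0,3,1,7,2.5],[0,8,2,15,2.5],[0.2,13,2,23,2.5],[0.4,17,1,30,2.5],[0.4,19.6,0.1,30,2.5]]]'
python3 -m creep '[[[0,0,0,0,2.5],[0,0,0,0,2.5]]]'
python3 - <<'E'
from h import *
s=manip.sense();print(s["time"],s["tcp_pos"],np.degrees(np.arctan2(s["eef_rot"][1][0],s["eef_rot"][0][0])),s["joints"].round(1) if hasattr(s["joints"],"round") else s["joints"])
im=vision.snapshot("wrist");cv2.imwrite("pics/wrist12.png",im[100:400,150:490])
im=vision.snapshot("side");cv2.imwrite("pics/side12full.png",im)
cv2.imwrite("pics/side12.png",cv2.resize(im[90:200,270:400],None,fx=5,fy=5,interpolation=2))
im=vision.snapshot("scene");cv2.imwrite("pics/scene12.png",cv2.resize(im[100:260,330:530],None,fx=4,fy=4,interpolation=2)[:600])
E
```

```text
time: 12.8
tcp_pos: [0.532, 0.1359, 0.1817]
eef_rot: [[-0.996, -0.09, -0.001], [-0.09, 0.996, 0.0], [0.001, 0.001, -1.0]]
force: [0.1, 0.1, -1.5]
width: 0.034
time: 13.0
tcp_pos: [0.532, 0.1333, 0.1815]
eef_rot: [[-0.996, -0.085, -0.002], [-0.085, 0.996, -0.001], [0.002, -0.001, -1.0]]
force: [-0.0, -1.3, -0.9]
width: 0.0335
13.0 [0.53201322 0.13328902 0.18149844] -175.13278382238335 [  8.7   0.8  96.2  -0.   83.2 -86.1]
```

View pics/wrist12.png

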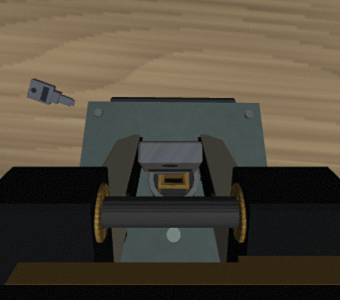

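View pics/side12.png

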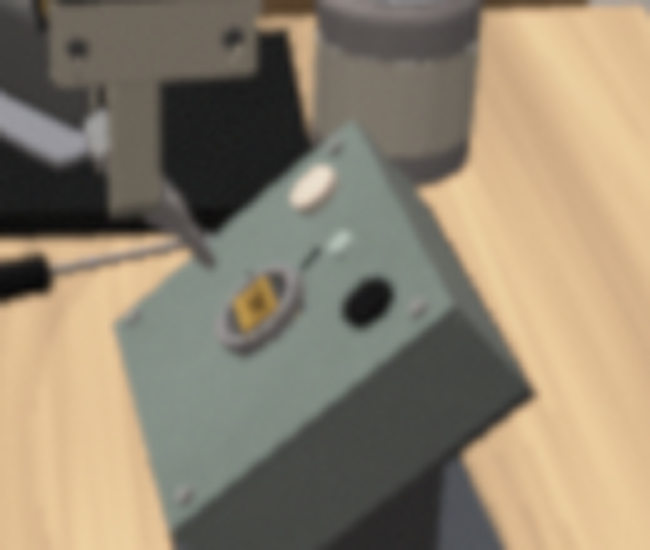

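View pics/scene12.png

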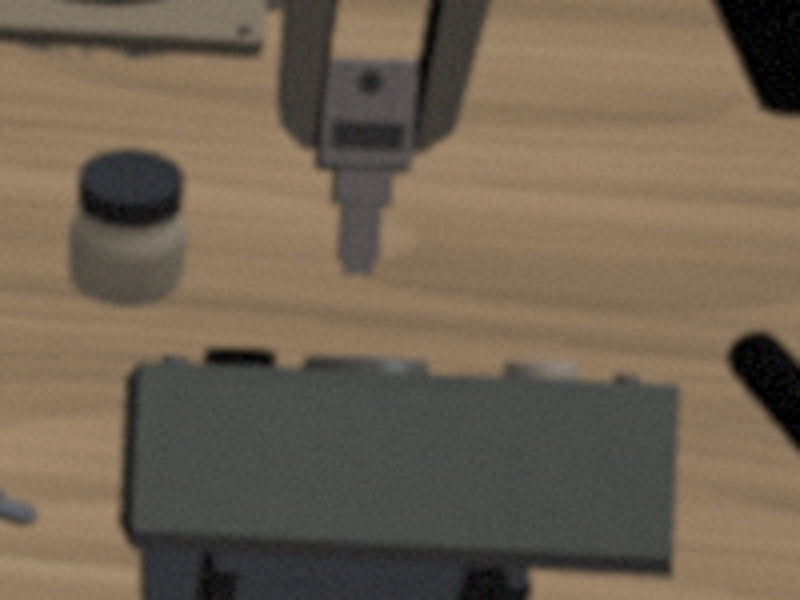

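Run:
```python
from fit import *
s=manip.sense();g=np.array(s["tcp_pos"])+[0,0,.0188]
t=tri(("side",(312.4,143)),("scene",(419.5,168)));print("tip",t,proj("side",t),proj("scene",t),t-g,np.linalg.norm(t-g),np.degrees(np.arctan2((g-t)[2],np.hypot(*(t-g)[:2]))))
p=[.5929,.1383,.0763,0];M=face(p,0,0,.008);print(M,proj("wrist",M,s)-[150,100],proj("side",M))
im=cv2.imread("pics/wrist12.png"); cv2.imwrite("pics/crop12.png",cv2.resize(im[120:220,120:230],None,fx=6,fy=6,interpolation=2))
print((proj("wrist",t,s)-[150,100]), (proj("wrist",g,s)-[150,100]))
```

```text
tip [0.56850218 0.13450082 0.14545614] [312.04432136 142.36176761] [418.89514348 168.87335979] [ 0.03512843  0.00235546 -0.05613416] 0.06626159816085347 57.904087056283515
[0.58777266 0.13790802 0.12112836] [171.06668245 175.83890174] [320.78439777 151.11710466]
[168.89263732 169.66131635] [169.53431329 163.07650451]
```

View pics/crop12.png

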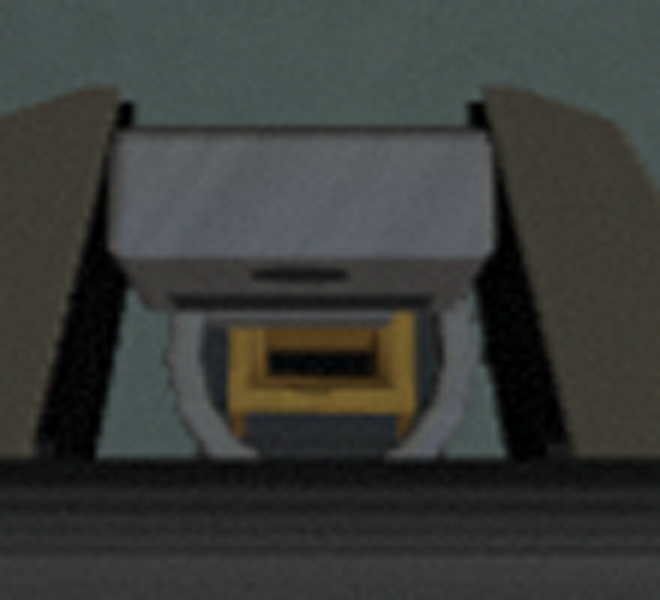

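The wrist view at (173,179) and the triangulated tip agree. The slot is 3 mm to +y of the key's plane and the tip is on axis otherwise, 32 mm out. I'll correct and approach to about 10 mm out.

```bash
python3 -m creep '[[[0.2,0.3,-0.2,0,2.5],[0.7,0.35,-0.8,0,2.5],[1.4,0.4,-1.7,0,2.5],[1.4,0.4,-1.7,0,2.5],[1.4,0.4,-1.7,0,2.5]]]'
python3 - <<'E'
from h import *
s=manip.sense();print(s["time"],s["tcp_pos"])
im=vision.snapshot("wrist");cv2.imwrite("pics/wrist13.png",cv2.resize(im[220:320,260:400],None,fx=5,fy=5,interpolation=2))
im=vision.snapshot("side");cv2.imwrite("pics/side13.png",cv2.resize(im[110:180,280:370],None,fx=8,fy=8,interpolation=2))
im=vision.snapshot("scene");cv2.imwrite("pics/scene13.png",cv2.resize(im[110:230,370:500],None,fx=5,fy=5,interpolation=2)[:600])
E
```

```text
time: 13.65
tcp_pos: [0.5472, 0.1371, 0.1647]
eef_rot: [[-0.997, -0.083, -0.002], [-0.083, 0.997, -0.0], [0.002, -0.0, -1.0]]
force: [-0.8, -1.0, -1.0]
width: 0.034
13.65 [0.54717879 0.1371002  0.16470569]
```

View pics/wrist13.png

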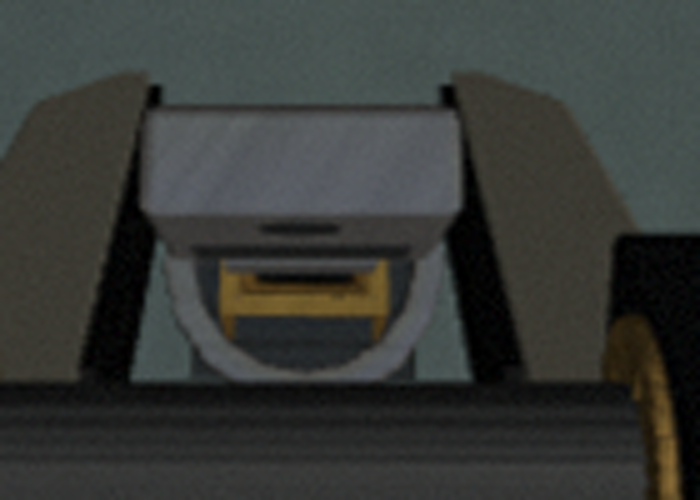

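View pics/side13.png

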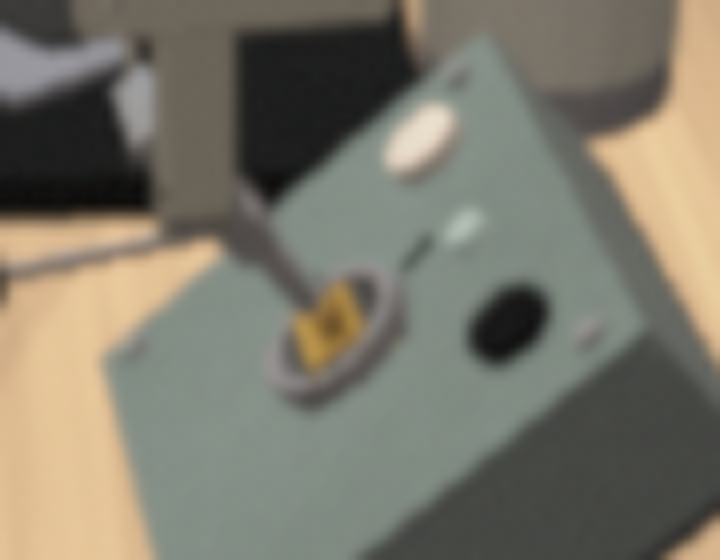

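View pics/scene13.png

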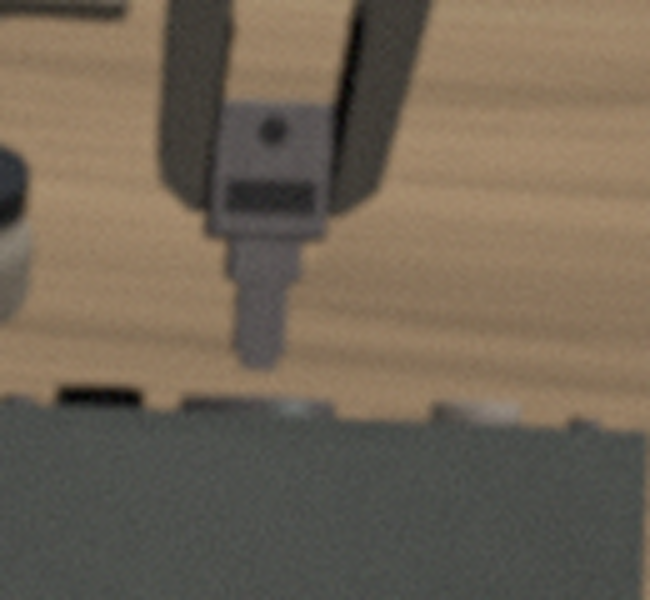

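Bow and slot are laterally aligned (303 vs 304 in the crop), and the tip is about 9 mm short of the mouth. I'll put the nose in.

```bash
python3 -m creep '[[[0.35,0.02,-0.4,0,2.5],[0.65,0.03,-0.75,0,2.5],[0.65,0.03,-0.75,0,2.5]]]'
python3 -m creep '[[[0.2,0.02,-0.2,0,2.5],[0.35,0.02,-0.38,0,2.5],[0.35,0.02,-0.38,0,2.5]]]'
python3 - <<'E'
from h import *
s=manip.sense();print(s["time"],s["tcp_pos"])
im=vision.snapshot("wrist");cv2.imwrite("pics/wrist14.png",cv2.resize(im[220:320,260:400],None,fx=5,fy=5,interpolation=2))
im=vision.snapshot("side");cv2.imwrite("pics/side14.png",cv2.resize(im[110:180,280:370],None,fx=8,fy=8,interpolation=2))
E
```

```text
time: 14.1
tcp_pos: [0.5539, 0.1376, 0.1574]
eef_rot: [[-0.996, -0.084, -0.001], [-0.084, 0.996, -0.0], [0.001, -0.0, -1.0]]
force: [-1.3, 0.7, -1.0]
width: 0.0336
time: 14.4
tcp_pos: [0.5566, 0.1379, 0.1552]
eef_rot: [[-0.996, -0.084, -0.002], [-0.084, 0.996, -0.0], [0.002, 0.0, -1.0]]
force: [-10.8, -1.2, 10.1]
width: 0.0337
14.4 [0.55656734 0.13787706 0.15516538]
```

View pics/side14.png

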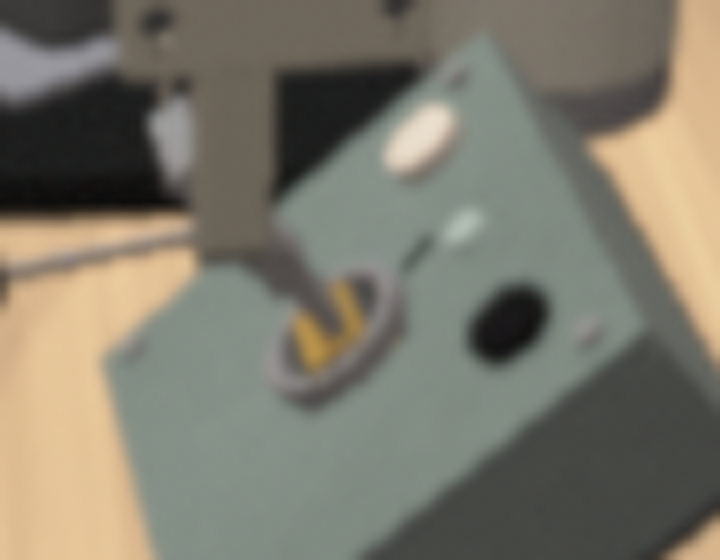

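View pics/wrist14.png

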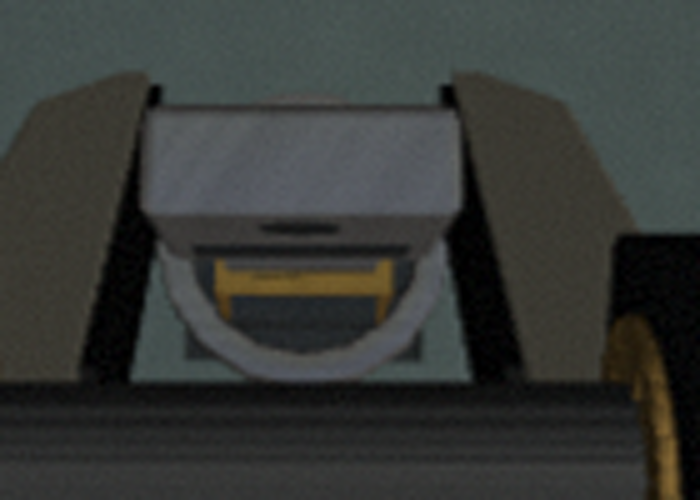

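Axial force is about 15 N, with the nose about 4 mm in, so the tilted blade step is probably on the chamfer. I'll ease the grip and swing the bow down-slope to align the key with the slot axis.

```bash
python3 -m creep '[[[-0.06,0,0.08,0,2.5],[-0.06,0,0.08,0,2.5],[-0.25,-0.02,-0.08,0,2.5],[-0.44,-0.03,-0.24,0,2.5],[-0.44,-0.03,-0.24,0,2.5]]]' 6
python3 - <<'E'
from h import *
s=manip.sense();print(s["time"],s["tcp_pos"])
im=vision.snapshot("side");cv2.imwrite("pics/side15.png",cv2.resize(im[110:180,280:370],None,fx=8,fy=8,interpolation=2))
E
```

```text
time: 15.0
tcp_pos: [0.5529, 0.1375, 0.1516]
eef_rot: [[-0.996, -0.084, 0.0], [-0.084, 0.996, -0.0], [-0.0, -0.0, -1.0]]
force: [-0.7, 0.3, 0.4]
width: 0.034
15.0 [0.55294224 0.13751061 0.15155799]
```

View pics/side15.png

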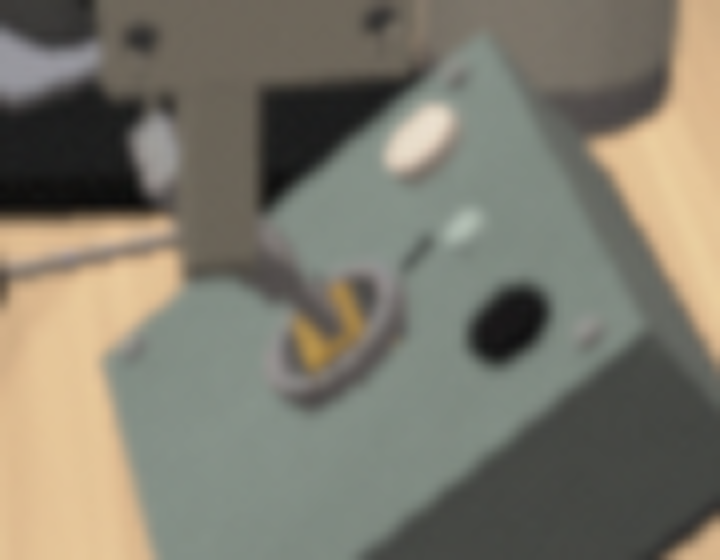

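```bash
python3 -m creep '[[[0.1,0.01,-0.15,0,2.5],[0.2,0.02,-0.27,0,2.5],[0.28,0.02,-0.42,0,2.5],[0.28,0.02,-0.42,0,2.5]]]' 8
python3 - <<'E'
from h import *
s=manip.sense();print(s["time"],s["tcp_pos"])
im=vision.snapshot("side");cv2.imwrite("pics/side16.png",cv2.resize(im[110:180,280:370],None,fx=8,fy=8,interpolation=2))
E
```

```text
time: 15.45
tcp_pos: [0.5553, 0.1377, 0.1477]
eef_rot: [[-0.996, -0.084, -0.002], [-0.084, 0.996, -0.0], [0.002, -0.0, -1.0]]
force: [-5.2, -0.3, 5.3]
width: 0.0342
15.45 [0.55528093 0.13768561 0.14766681]
```

View pics/side16.png

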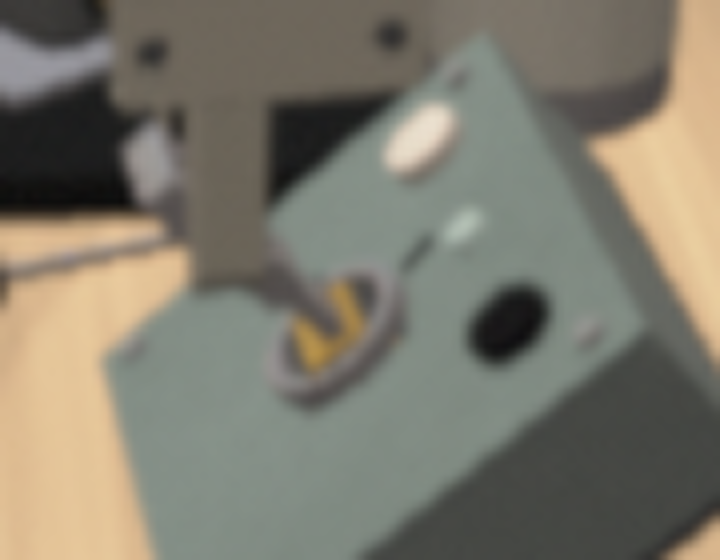

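```bash
python3 -m creep '[[[-0.13,-0.01,-0.1,0,2.5],[-0.26,-0.02,-0.2,0,2.5],[-0.26,-0.02,-0.2,0,2.5]]]' 8
python3 -m creep '[[[0.1,0.01,-0.12,0,2.5],[0.2,0.02,-0.24,0,2.5],[0.3,0.03,-0.36,0,2.5],[0.3,0.03,-0.36,0,2.5]]]' 8
python3 - <<'E'
from h import *
s=manip.sense();print(s["time"],s["tcp_pos"])
im=vision.snapshot("side");cv2.imwrite("pics/side17.png",cv2.resize(im[110:180,280:370],None,fx=8,fy=8,interpolation=2))
im=vision.snapshot("wrist");cv2.imwrite("pics/wrist17.png",cv2.resize(im[220:320,260:400],None,fx=5,fy=5,interpolation=2))
E
```

```text
time: 15.8
tcp_pos: [0.5531, 0.1374, 0.1452]
eef_rot: [[-0.996, -0.084, -0.0], [-0.084, 0.996, -0.0], [0.0, -0.0, -1.0]]
force: [-0.3, 0.6, -1.3]
width: 0.0343
time: 16.2
tcp_pos: [0.5563, 0.1378, 0.1417]
eef_rot: [[-0.996, -0.084, -0.0], [-0.084, 0.996, -0.0], [0.0, -0.0, -1.0]]
force: [-0.6, -0.1, -1.5]
width: 0.034
16.2 [0.55626676 0.13776001 0.1417438 ]
```

View pics/side17.png

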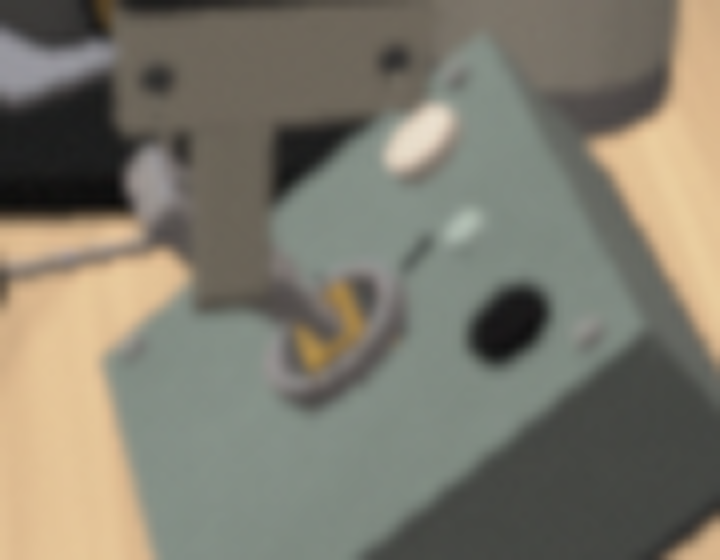

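View pics/wrist17.png

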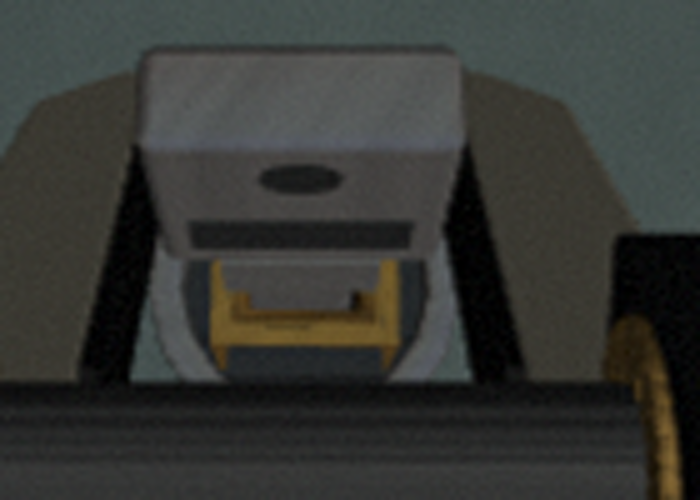

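Run:
```python
from h import *
M=np.array([.589,.139,.121]);n=np.array([-.641,-.049,.766]);u=np.array([.764,.058,.643])
s=manip.sense()
for L in(0,.02,.04,.06,.08): print(L,((proj("side",M+n*L)-[280,110])*8).round(0),((proj("wrist",M+n*L,s)-[260,220])*5).round(0))
# candidate rear edge centre of bow, for depth d and pitch ph pivot at M
for d in(.006,.008,.01,.012):
  for ph in(40,45,50):
    p=np.radians(ph);a=np.array([-np.cos(p)*.997,-np.cos(p)*.076,np.sin(p)])
    z=np.array([np.sin(p),0,np.cos(p)])
    e=M+a*(.078-d); print(d,ph,"rear ctr side",((proj("side",e)-[280,110])*8).round(0),"wrist rear lower/upper edge y",[((proj("wrist",e+k*.006*z,s)-[260,220])*5).round(0)[1] for k in(-1,1)], "shoulder", ((proj("wrist",M+a*(.026-d),s)-[260,220])*5).round(0)[1])
```

```text
0 [330. 327.] [287. 290.]
0.02 [284. 281.] [287. 264.]
0.04 [236. 234.] [286. 232.]
0.06 [187. 186.] [286. 193.]
0.08 [136. 136.] [285. 144.]
0.006 40 rear ctr side [123. 190.] wrist rear lower/upper edge y [np.float64(-2.0), np.float64(101.0)] shoulder 238.0
0.006 45 rear ctr side [139. 172.] wrist rear lower/upper edge y [np.float64(50.0), np.float64(162.0)] shoulder 250.0
0.006 50 rear ctr side [156. 156.] wrist rear lower/upper edge y [np.float64(107.0), np.float64(226.0)] shoulder 264.0
0.008 40 rear ctr side [129. 194.] wrist rear lower/upper edge y [np.float64(8.0), np.float64(110.0)] shoulder 243.0
0.008 45 rear ctr side [145. 177.] wrist rear lower/upper edge y [np.float64(58.0), np.float64(168.0)] shoulder 255.0
0.008 50 rear ctr side [161. 161.] wrist rear lower/upper edge y [np.float64(112.0), np.float64(230.0)] shoulder 267.0
0.01 40 rear ctr side [135. 198.] wrist rear lower/upper edge y [np.float64(17.0), np.float64(119.0)] shoulder 249.0
0.01 45 rear ctr side [150. 181.] wrist rear lower/upper edge y [np.float64(65.0), np.float64(175.0)] shoulder 259.0
0.01 50 rear ctr side [166. 166.] wrist rear lower/upper edge y [np.float64(118.0), np.float64(235.0)] shoulder 269.0
0.012 40 rear ctr side [141. 202.] wrist rear lower/upper edge y [np.float64(27.0), np.float64(127.0)] shoulder 254.0
0.012 45 rear ctr side [156. 186.] wrist rear lower/upper edge y [np.float64(73.0), np.float64(181.0)] shoulder 263.0
0.012 50 rear ctr side [172. 171.] wrist rear lower/upper edge y [np.float64(123.0), np.float64(239.0)] shoulder 272.0
```

The wrist view shows the blade inside the slot (blade at x≈300, slot at ≈304), about 10 mm deep, but the pitch is now about 43°. I'll swing the bow back up-slope a little.

```bash
python3 -m creep '[[[0.15,0.01,0.13,0,2.5],[0.3,0.02,0.25,0,2.5],[0.38,0.03,0.32,0,2.5],[0.38,0.03,0.32,0,2.5]]]' 10
cat > look.py <<'E'
import sys
from h import *
k=sys.argv[1]
s=manip.sense();print(s["time"],s["tcp_pos"])
a=cv2.resize(vision.snapshot("side")[110:180,280:370],None,fx=5,fy=5,interpolation=2)
b=cv2.resize(vision.snapshot("wrist")[220:320,270:370],None,fx=3.5,fy=3.5,interpolation=2)
cv2.imwrite(f"pics/l{k}.png",np.hstack([a,b]))
E
python3 look.py 18
```

```text
time: 16.7
tcp_pos: [0.5601, 0.1381, 0.1454]
eef_rot: [[-0.996, -0.084, -0.0], [-0.084, 0.996, -0.0], [0.0, -0.0, -1.0]]
force: [-2.0, 0.4, -1.5]
width: 0.0343
16.7 [0.56010525 0.13813163 0.14544087]
```

View pics/l18.png

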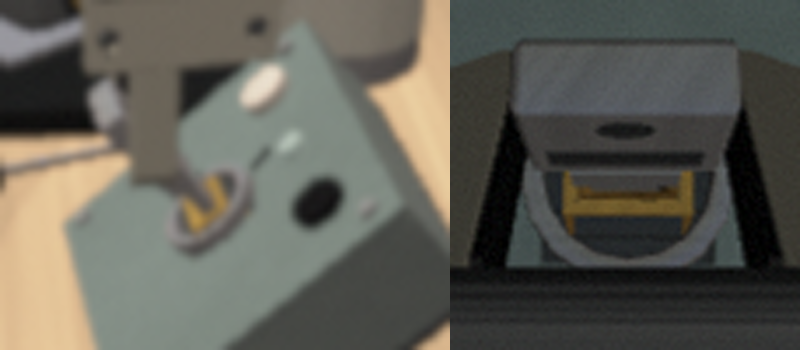

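```bash
python3 -m creep '[[[0.13,0.01,-0.15,0,2.5],[0.25,0.02,-0.3,0,2.5],[0.38,0.03,-0.46,0,2.5],[0.38,0.03,-0.46,0,2.5]]]' 12
python3 look.py 19
```

```text
time: 17.2
tcp_pos: [0.5642, 0.1384, 0.1405]
eef_rot: [[-0.996, -0.084, 0.0], [-0.084, 0.996, -0.0], [-0.0, -0.0, -1.0]]
force: [0.1, -0.5, -1.6]
width: 0.0336
17.2 [0.56415593 0.13841002 0.14053071]
```

View pics/l19.png

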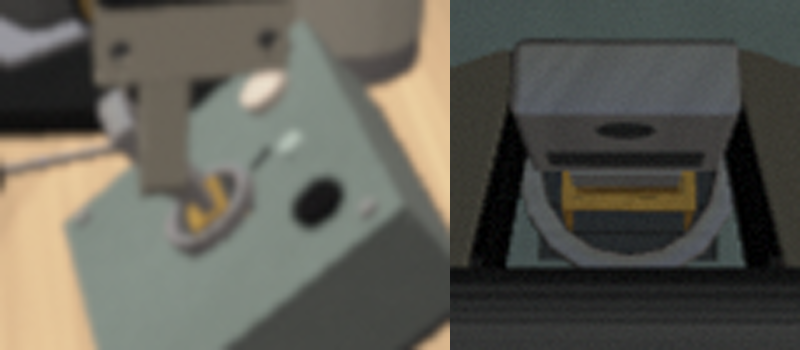

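```bash
python3 -m creep '[[[0.1,0.01,-0.12,0,2.5],[0.2,0.02,-0.25,0,2.5],[0.32,0.02,-0.38,0,2.5],[0.32,0.02,-0.38,0,2.5]]]' 12
python3 look.py 20
```

```text
time: 17.7
tcp_pos: [0.5672, 0.1386, 0.1367]
eef_rot: [[-0.996, -0.084, 0.0], [-0.084, 0.996, -0.0], [-0.0, -0.0, -1.0]]
force: [-0.1, -0.5, -2.1]
width: 0.034
17.7 [0.56723691 0.13862163 0.1367378 ]
```

View pics/l20.png

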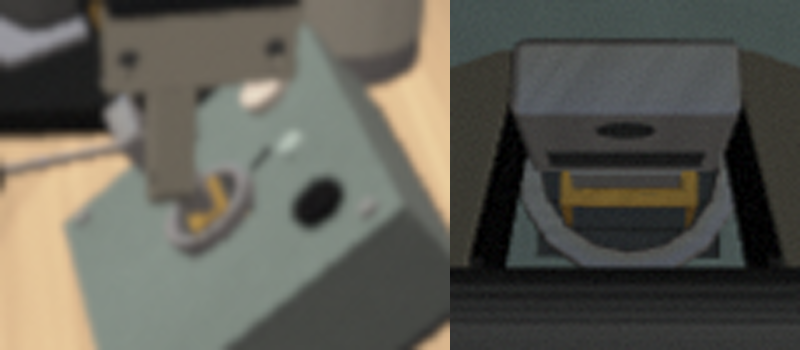

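```bash
python3 -m creep '[[[0.13,0.01,-0.15,0,2.5],[0.25,0.02,-0.3,0,2.5],[0.38,0.03,-0.46,0,2.5],[0.38,0.03,-0.46,0,2.5]]]' 12
python3 look.py 21
```

```text
time: 18.2
tcp_pos: [0.5707, 0.139, 0.133]
eef_rot: [[-0.996, -0.084, -0.001], [-0.084, 0.996, -0.0], [0.001, -0.0, -1.0]]
force: [-5.5, -2.5, 4.5]
width: 0.0338
18.2 [0.57070338 0.13896664 0.13299125]
```

View pics/l21.png

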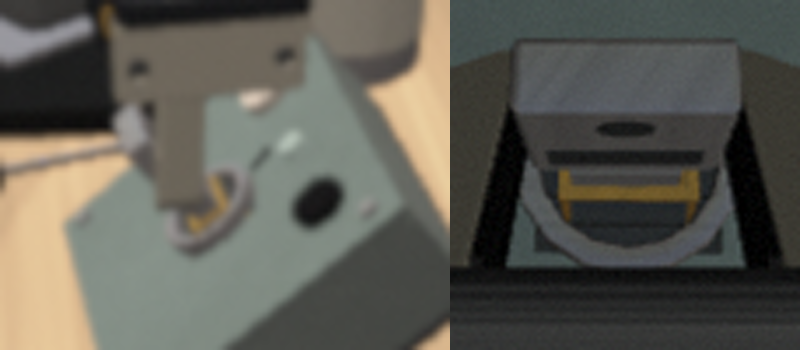

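```bash
python3 -m creep '[[[0.07,0,-0.08,0,2.5],[0.13,0.01,-0.15,0,2.5],[0.2,0.01,-0.23,0,2.5],[0.2,0.01,-0.23,0,2.5]]]' 25
python3 look.py 22
```

```text
time: 18.7
tcp_pos: [0.5712, 0.139, 0.1327]
eef_rot: [[-0.996, -0.084, -0.003], [-0.084, 0.996, -0.0], [0.003, -0.0, -1.0]]
force: [-21.8, -3.6, 25.5]
width: 0.0336
18.7 [0.57124731 0.13904229 0.13268601]
```

View pics/l22.png

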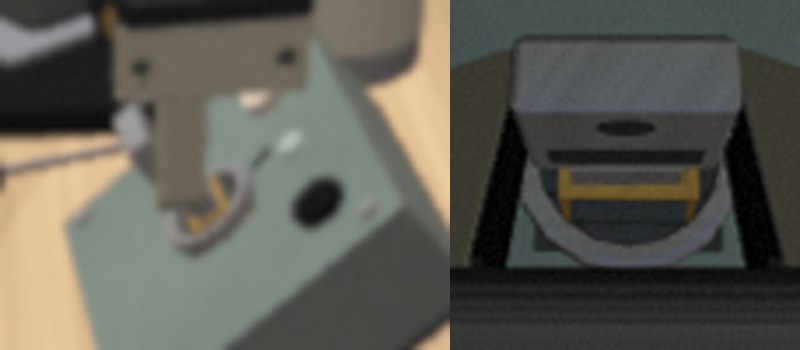

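A clean axial stop at 34 N with almost no motion, so the shoulder is on the brass. I'll relax the load, let go and look.

```bash
python3 -m creep '[[[-0.15,0,0.18,0,2.5],[-0.15,0,0.18,0,2.5],[-0.15,0,0.18,0,5],[-0.15,0,0.18,0,5],[-0.15,0,0.18,0,5]]]' 10
python3 -m creep '[[[0,0,0,0,5],[0,0,0,0,5]]]'
python3 look.py 23
```

```text
time: 19.3
tcp_pos: [0.5716, 0.139, 0.1316]
eef_rot: [[-0.996, -0.084, 0.0], [-0.084, 0.996, 0.0], [-0.0, -0.0, -1.0]]
force: [-0.5, 0.6, -0.7]
width: 0.0491
time: 19.5
tcp_pos: [0.5714, 0.139, 0.1317]
eef_rot: [[-0.996, -0.084, -0.0], [-0.084, 0.996, -0.0], [0.0, -0.0, -1.0]]
force: [-0.9, 0.5, -0.6]
width: 0.0501
19.5 [0.57138664 0.13901966 0.13167009]
```

View pics/l23.png

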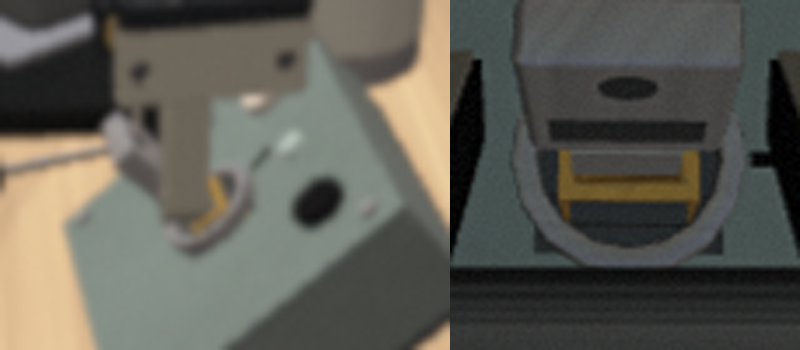

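```bash
python3 -m creep '[[[0,0,0,0,5],[0,0,2,0,5],[0,0,5,0,5],[-2,0,8,0,5],[-4,0,8,0,5]]]'
python3 -m creep '[[[0,0,0,0,5],[0,0,0,0,5]]]'
python3 - <<'E'
from h import *
s=manip.sense();print(s["time"],s["tcp_pos"])
a=cv2.resize(vision.snapshot("side")[100:180,280:370],None,fx=7,fy=7,interpolation=2);cv2.imwrite("pics/side24.png",a)
im=vision.snapshot("wrist");cv2.imwrite("pics/wrist24.png",im)
print([(m["extent"],m["score"]) for m in recognise("wrist","key_bow")])
M=np.array([.589,.139,.121])
for sag in(0,4,8):
    p=np.radians(50-sag);a=np.array([-np.cos(p)*.997,-np.cos(p)*.076,np.sin(p)]);z=np.array([np.sin(p)*.997,np.sin(p)*.076,np.cos(p)]);y=np.array([-.076,.997,0])
    for d in (0,.005):
        pts=[M+a*(L+d)+y*v+z*w for L,v,w in[(.052,.017,-.006),(.052,-.017,-.006),(.052,-.017,.006),(.052,.017,.006),(.032-.02,-.017,-.006),(0,-.01,-.006)]]
        print(sag,d,"side",((proj("side",np.array(pts))-[280,100])*7).round(0).tolist());print("   wrist",proj("wrist",np.array(pts),s).round(0).tolist())
E
```

```text
time: 20.1
tcp_pos: [0.5337, 0.1394, 0.2172]
eef_rot: [[-0.996, -0.083, 0.008], [-0.083, 0.997, 0.001], [-0.008, 0.001, -1.0]]
force: [0.6, -0.1, -0.6]
width: 0.0501
time: 20.3
tcp_pos: [0.5314, 0.139, 0.2116]
eef_rot: [[-0.996, -0.084, 0.0], [-0.084, 0.996, -0.0], [-0.0, -0.0, -1.0]]
force: [0.5, -0.2, 0.4]
width: 0.0502
20.3 [0.53141236 0.13901161 0.21160631]
[([183.8, 174.3, 41.3, 21.5], 0.79), ([292.6, 231.0, 48.4, 34.3], 0.75)]
0 0 side [[157.0, 236.0], [175.0, 290.0], [206.0, 264.0], [186.0, 210.0], [260.0, 373.0], [281.0, 385.0]]
   wrist [[335.0, 242.0], [293.0, 242.0], [293.0, 256.0], [335.0, 256.0], [296.0, 254.0], [304.0, 257.0]]
0 0.005 side [[146.0, 225.0], [164.0, 279.0], [195.0, 253.0], [176.0, 200.0], [250.0, 363.0], [270.0, 375.0]]
   wrist [[335.0, 240.0], [293.0, 240.0], [292.0, 255.0], [335.0, 255.0], [296.0, 252.0], [304.0, 255.0]]
4 0 side [[149.0, 245.0], [167.0, 299.0], [196.0, 271.0], [177.0, 218.0], [259.0, 375.0], [281.0, 386.0]]
   wrist [[335.0, 238.0], [293.0, 237.0], [293.0, 252.0], [335.0, 252.0], [297.0, 253.0], [304.0, 257.0]]
4 0.005 side [[137.0, 235.0], [155.0, 289.0], [184.0, 261.0], [165.0, 208.0], [248.0, 366.0], [270.0, 377.0]]
   wrist [[335.0, 236.0], [293.0, 235.0], [292.0, 249.0], [335.0, 250.0], [296.0, 251.0], [304.0, 255.0]]
8 0 side [[142.0, 254.0], [160.0, 308.0], [186.0, 279.0], [168.0, 225.0], [258.0, 378.0], [282.0, 386.0]]
   wrist [[335.0, 234.0], [294.0, 234.0], [293.0, 247.0], [335.0, 247.0], [297.0, 252.0], [304.0, 257.0]]
8 0.005 side [[130.0, 245.0], [147.0, 299.0], [174.0, 270.0], [155.0, 216.0], [246.0, 369.0], [271.0, 378.0]]
   wrist [[335.0, 231.0], [293.0, 231.0], [292.0, 245.0], [335.0, 245.0], [296.0, 250.0], [304.0, 255.0]]
```

View pics/side24.png

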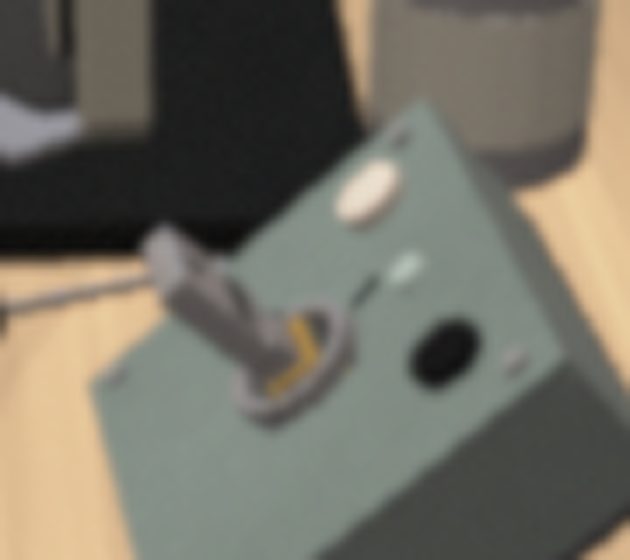

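View pics/wrist24.png

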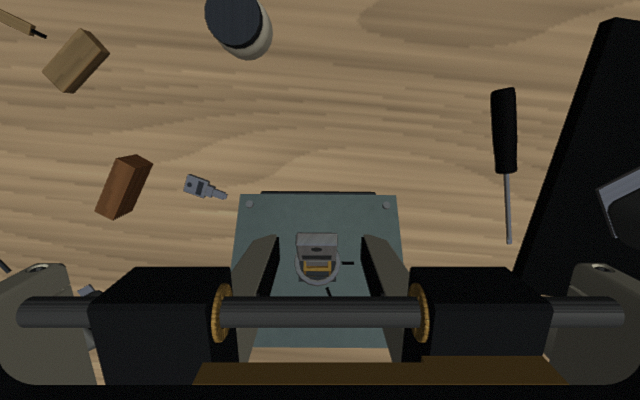

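Run:
```python
from h import *
im=cv2.imread("pics/wrist24.png");a=cv2.resize(im[220:295,280:360],None,fx=7,fy=7,interpolation=2)
b=cv2.resize(vision.snapshot("scene")[120:230,380:490],None,fx=4.77,fy=4.77,interpolation=2)
cv2.imwrite("pics/crop24.png",cv2.resize(np.hstack([a[:525],b[:525]]),(800,int(525*800/(a.shape[1]+b.shape[1])))))
```

```text
(no output)
```

View pics/crop24.png

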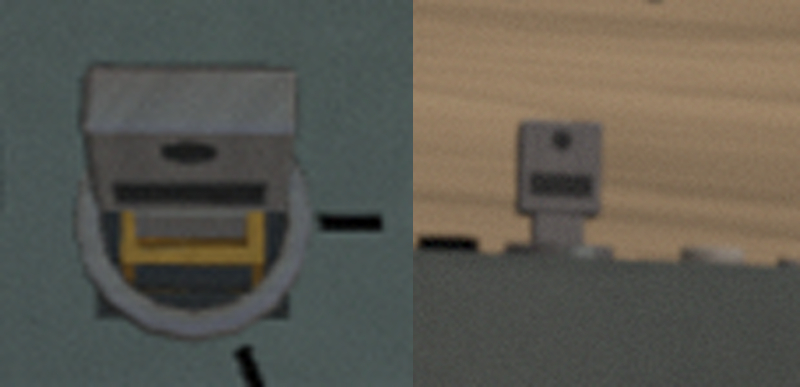

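The key is home: the neck sits on the brass with no blade visible, sagging about 4–5°, and it has been let go for over 0.5 s. Now I straddle the bow again, higher up so the fingertips clear the face when the tool yaws.

```bash
python3 -m creep '[[[1.5,-0.1,0,0,5],[3.1,-0.2,0,0,5],[3.1,-0.2,-3,0,5],[3.1,-0.2,-6,0,5],[3.1,-0.2,-7,0,5]]]' 5
python3 -m creep '[[[0,0,0,0,3.4],[0,0,0,0,3.4],[0,0,0,0,3.4],[0,0,0,0,3.4]]]' 5
python3 look.py 25
```

```text
time: 21.0
tcp_pos: [0.5604, 0.1365, 0.1374]
eef_rot: [[-0.996, -0.083, -0.006], [-0.083, 0.997, -0.001], [0.006, -0.0, -1.0]]
force: [-1.5, -0.0, -0.5]
width: 0.0499
time: 21.4
tcp_pos: [0.5634, 0.1373, 0.1437]
eef_rot: [[-0.996, -0.084, 0.003], [-0.084, 0.996, 0.001], [-0.003, 0.0, -1.0]]
force: [-0.7, 1.2, 0.5]
width: 0.0344
21.4 [0.56339115 0.13733894 0.14370992]
```

View pics/l25.png

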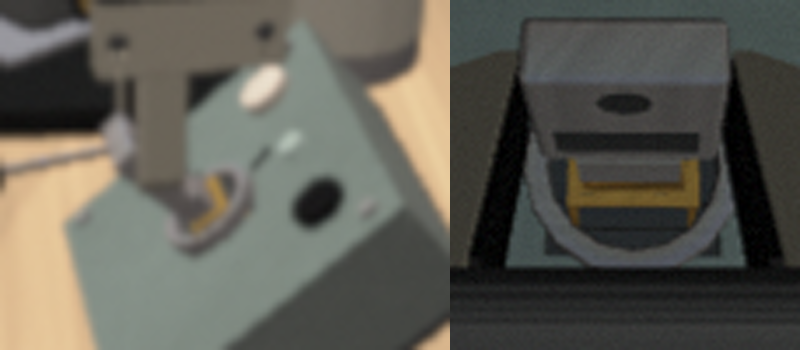

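```bash
python3 -m creep '[[[0,0,0,-5,3.4],[0,0,0,-10,3.4],[0,0,0,-15,3.4],[0,0,0,-20,3.4],[0,0,0,-20,3.4]]]' 5
python3 look.py 26
```

```text
time: 22.0
tcp_pos: [0.5631, 0.1375, 0.143]
eef_rot: [[-0.965, 0.263, 0.002], [0.263, 0.965, 0.001], [-0.002, 0.001, -1.0]]
force: [-0.1, 2.2, 2.6]
width: 0.0373
22.0 [0.56307071 0.13750307 0.14296485]
```

View pics/l26.png

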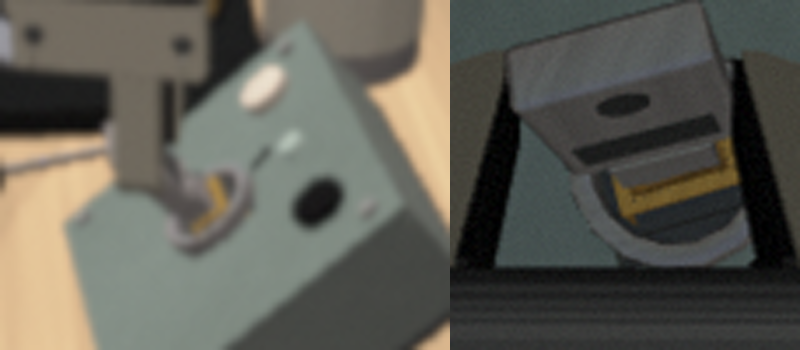

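The key lags and the light grip opened to 37 mm, so it needs a stiffer wrench. I'll raise the force with the opening commanded at about 3.6 cm.

```bash
python3 -m creep '[[[0,0,0,0,3.5],[0,0,0,0,3.5],[0,0,0,-5,3.5],[0,0,0,-10,3.5],[0,0,0,-10,3.5]]]' 25
python3 look.py 27
```

```text
time: 22.6
tcp_pos: [0.5634, 0.1401, 0.1438]
eef_rot: [[-0.905, 0.425, 0.003], [0.425, 0.905, 0.005], [-0.001, 0.006, -1.0]]
force: [-0.9, 12.1, 8.6]
width: 0.0364
22.6 [0.56344125 0.14013088 0.14376806]
```

View pics/l27.png

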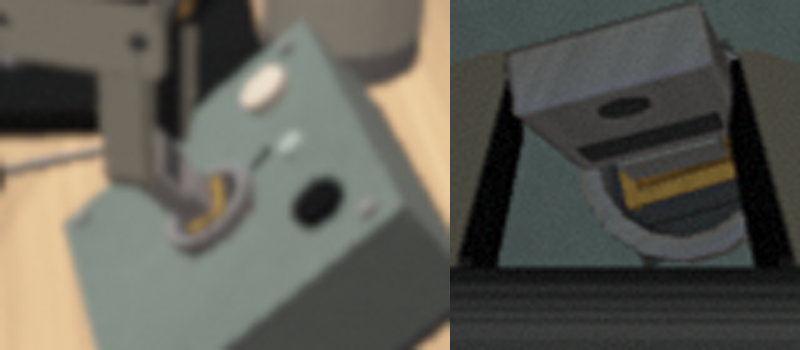

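```bash
python3 -m creep '[[[0,0.1,0,-5,3.5],[0,0.2,0,-10,3.5],[0,0.2,0,-15,3.5],[0,0.2,0,-20,3.5],[0,0.2,0,-20,3.5]]]' 25
python3 look.py 28
```

```text
time: 23.2
tcp_pos: [0.565, 0.1419, 0.1451]
eef_rot: [[-0.705, 0.709, 0.007], [0.709, 0.705, 0.005], [-0.002, 0.008, -1.0]]
force: [1.1, 11.5, 11.1]
width: 0.0377
23.2 [0.56496103 0.14194187 0.14510795]
```

View pics/l28.png

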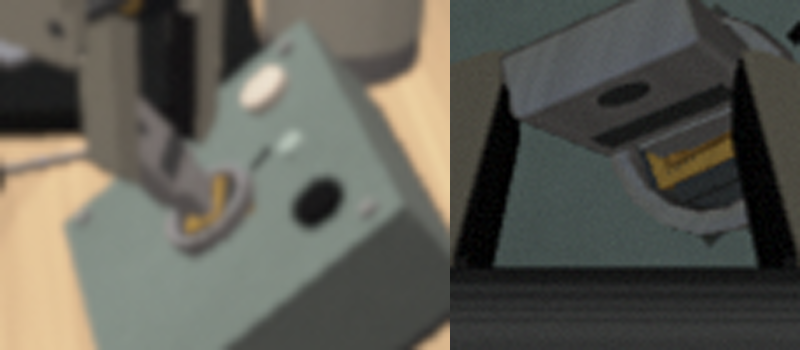

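```bash
python3 -m creep '[[[0,0.1,0,-5,3.6],[0,0.2,0,-10,3.6],[0,0.2,0,-15,3.6],[0,0.2,0,-20,3.6],[0,0.2,0,-20,3.6]]]' 25
python3 look.py 29
```

```text
time: 23.8
tcp_pos: [0.5627, 0.1392, 0.1422]
eef_rot: [[-0.418, 0.909, 0.0], [0.909, 0.418, -0.003], [-0.003, -0.001, -1.0]]
force: [0.4, -5.5, 4.4]
width: 0.0359
23.8 [0.5626651  0.1392108  0.14219211]
```

View pics/l29.png

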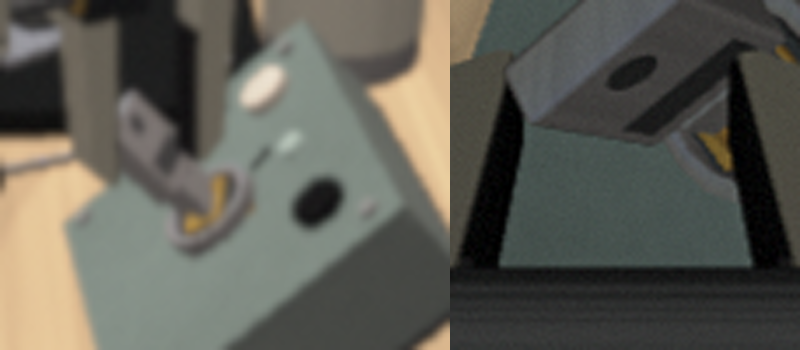

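```bash
cat > ang.py <<'E'
from h import *
import sys
M=np.array([.589,.139,.121]);n=np.array([-.641,-.049,.766]);u=np.array([.764,.058,.643]);v=np.array([-.076,.997,0])
def key(th,d=0):
    y=np.cos(th)*v+np.sin(th)*u; z=np.cos(th)*u-np.sin(th)*v
    P=lambda L,a,b:M+n*(L+d)+y*a+z*b
    bow=[P(L,a,b) for L in(.012,.052) for a,b in((-.017,-.006),(.017,-.006),(.017,.006),(-.017,.006))]
    return np.array(bow)
k=sys.argv[1]
E_=[(0,1),(1,2),(2,3),(3,0),(4,5),(5,6),(6,7),(7,4),(0,4),(1,5),(2,6),(3,7)]
s=manip.sense()
for cam,(x0,y0,w,h,f) in {"side":(290,105,60,60,10),"wrist":(240,200,130,100,6)}.items():
    im=vision.snapshot(cam);c=cv2.resize(im[y0:y0+h,x0:x0+w],None,fx=f,fy=f,interpolation=2)
    for th,col in zip(map(float,sys.argv[2:]),[(0,0,255),(0,255,0),(255,0,0)]):
        q=((proj(cam,key(th),s)-[x0,y0])*f).astype(int)
        for a,b in E_: cv2.line(c,tuple(map(int,q[a])),tuple(map(int,q[b])),col,1)
    cv2.imwrite(f"pics/a{k}_{cam}.png",c)
print(s["time"])
E
python3 ang.py 29 0.6 0.9 1.2
```

```text
23.9
```

View pics/a29_side.png

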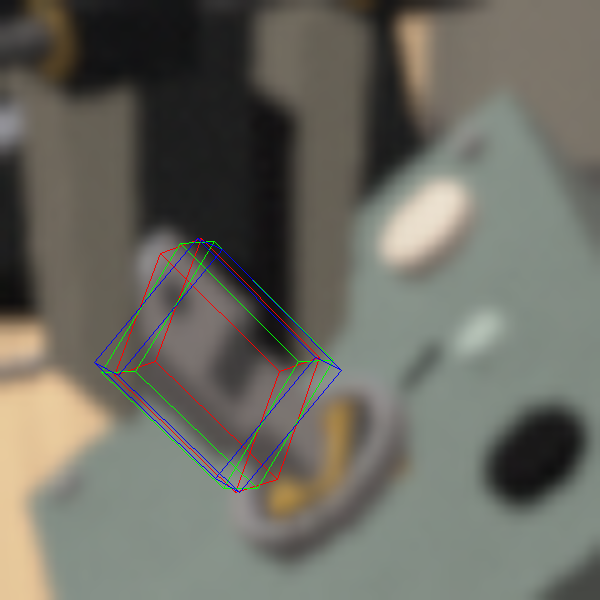

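View pics/a29_wrist.png

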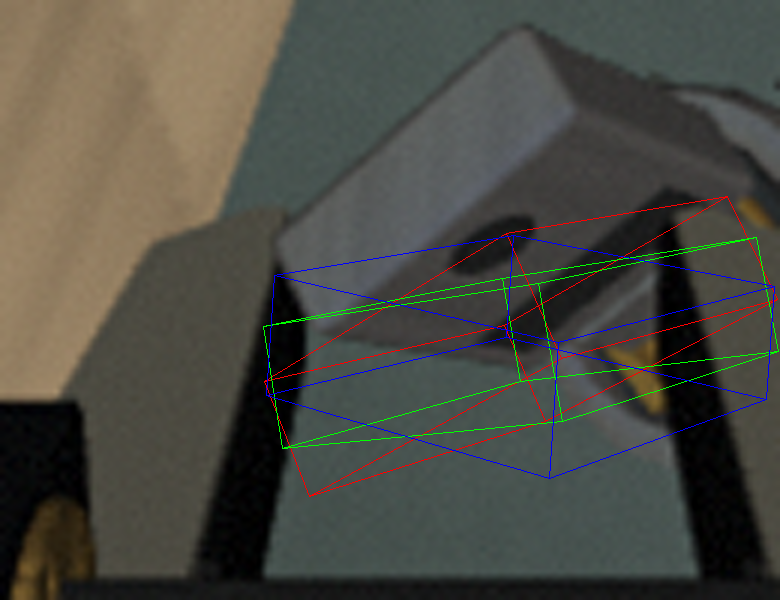

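```bash
python3 ang.py 30 0.2 0.35 0.5
```

```text
24.0
```

View pics/a30_side.png

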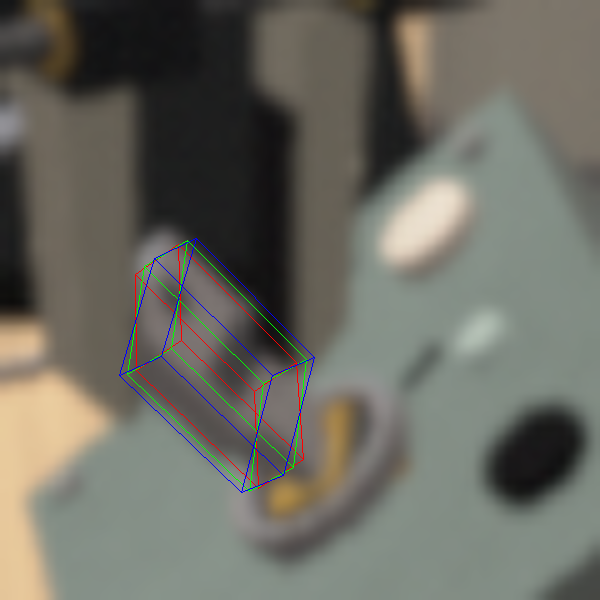

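View pics/a30_wrist.png

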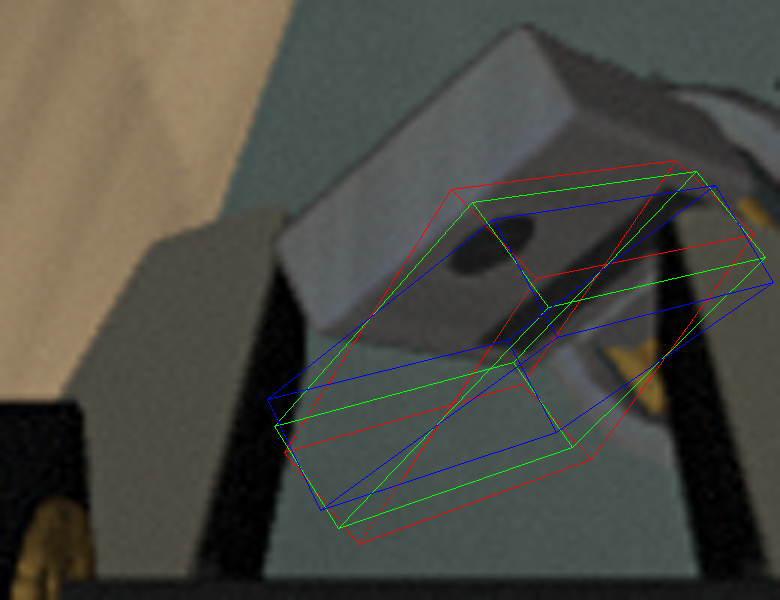

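The key is at about 0.5 rad; the jaws slipped past the corners because the jaw axis can't tilt with the bow. I'll release, lift, close the fingers and finish with a tangential push on the bow's edge, which presses the key inward rather than out.

```bash
python3 -m creep '[[[0,0,0,0,5.5],[0,0,0,0,5.5],[0,0,0,0,5.5],[0,0,2,0,5.5],[0,0,5,0,5.5]]]' 10
python3 -m creep '[[[0,0.5,2,8,5],[0,2,3.5,16,4],[-1,3,3.5,24,2],[-2,4,3.5,32,0],[-2,4,3.5,40,0]]]'
python3 -m creep '[[[0,0,0,8,0],[0,0,0,16,0],[0,0,0,24,0],[0,0,0,30,0],[0,0,0,30,0]]]'
python3 ang.py 31 0.3 0.45 0.6
python3 - <<'E'
from h import *
s=manip.sense();print(s["tcp_pos"],s["width"],np.degrees(np.arctan2(s["eef_rot"][1][0],s["eef_rot"][0][0])))
E
```

```text
time: 24.6
tcp_pos: [0.5604, 0.141, 0.1895]
eef_rot: [[-0.42, 0.907, -0.006], [0.907, 0.42, -0.001], [0.002, -0.005, -1.0]]
force: [1.0, 0.9, 0.5]
width: 0.0552
time: 25.1
tcp_pos: [0.5412, 0.1825, 0.2267]
eef_rot: [[-0.908, 0.419, -0.001], [0.419, 0.908, 0.001], [0.001, 0.0, -1.0]]
force: [-0.4, -0.3, -0.2]
width: 0.0226
time: 25.6
tcp_pos: [0.5421, 0.1812, 0.2265]
eef_rot: [[-0.996, -0.086, -0.001], [-0.086, 0.996, -0.0], [0.001, 0.0, -1.0]]
force: [0.1, -0.9, -0.5]
width: 0.0004
25.6
[0.5421765  0.1811637  0.22658835] 0.0004928032189166586 -175.36070815035853
```

View pics/a31_side.png

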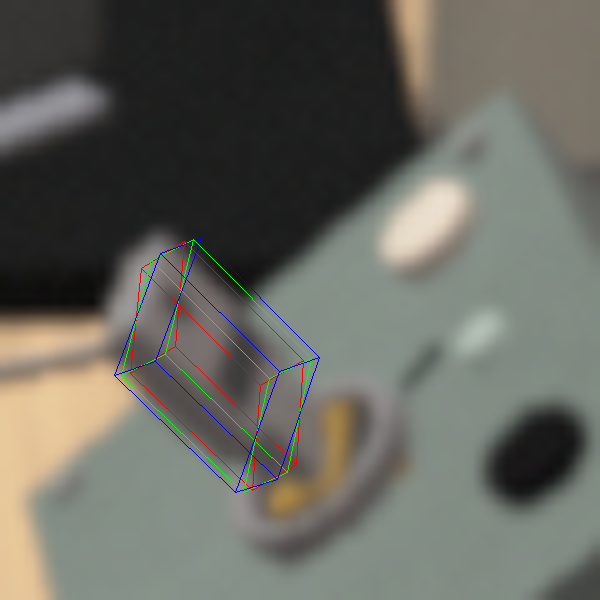

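View pics/a31_wrist.png

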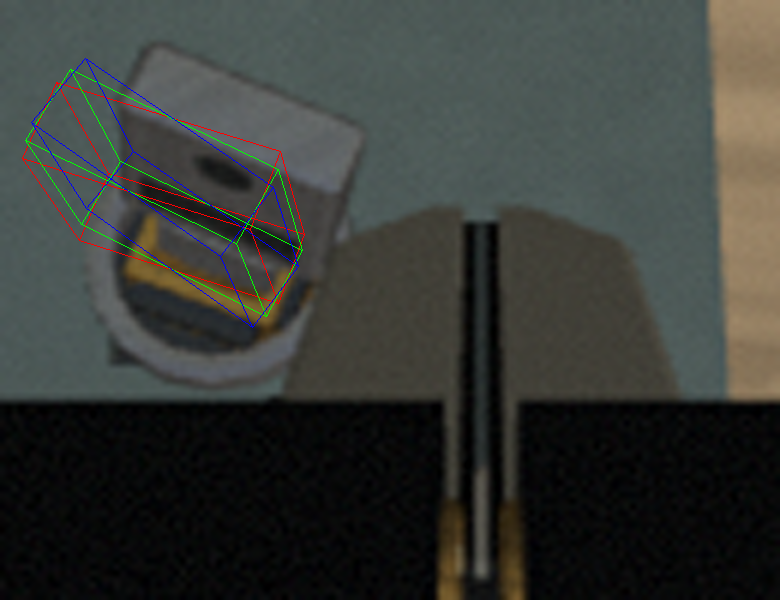

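Run:
```python
from h import *
s=manip.sense()
for uv,z in [((265.8,207.5),.152),((300.3,221.7),.165),((259.7,218.7),.158),((296.7,232),.170)]: print(onz("wrist",uv,z,s).round(4))
im=vision.snapshot("scene");cv2.imwrite("pics/scene31.png",cv2.resize(im[110:210,390:490],None,fx=5,fy=5,interpolation=2))
# tri of bow left-rear corner needs scene
for th in(.35,.45):
    M=np.array([.589,.139,.121]);n=np.array([-.641,-.049,.766]);u=np.array([.764,.058,.643]);v=np.array([-.076,.997,0])
    y=np.cos(th)*v+np.sin(th)*u; z=np.cos(th)*u-np.sin(th)*v
    print(th,[(M+n*.052+a*y+b*z).round(4).tolist() for a,b in((-.017,-.006),(.017,-.006),(-.017,.006),(.017,.006))])
```

```text
[0.5422 0.1349 0.152 ]
[0.548  0.1657 0.165 ]
[0.5506 0.131  0.158 ]
[0.5553 0.1635 0.17  ]
0.35 [[0.548, 0.1219, 0.1535], [0.5544, 0.1544, 0.161], [0.5569, 0.1185, 0.1607], [0.5634, 0.151, 0.1682]]
0.45 [[0.5469, 0.1231, 0.1526], [0.5558, 0.1544, 0.1621], [0.5555, 0.1185, 0.1596], [0.5645, 0.1499, 0.1691]]
```

View pics/scene31.png

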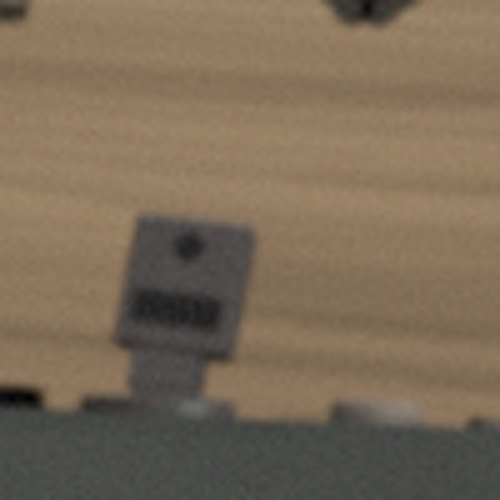

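The key is still home (bow edges at the same rows in the scene view), turned to about 0.4 rad and leaning slightly to +y. I'll place the closed fingers behind the left end of the bow and push.

```bash
python3 -m creep '[[[-1.2,-0.7,0,0,0],[-1.2,-0.7,-3,0,0],[-1.2,-0.7,-6,0,0],[-1.2,-0.7,-8.3,0,0],[-1.2,-0.7,-8.3,0,0]]]' 20
python3 -m creep '[[[0.5,0,0,0,0],[1,0,0,0,0],[1.5,0,0,0,0],[1.5,0,0,0,0]]]'
python3 look.py 32
```

```text
time: 26.25
tcp_pos: [0.5276, 0.1734, 0.1397]
eef_rot: [[-0.997, -0.082, -0.007], [-0.082, 0.997, -0.002], [0.007, -0.001, -1.0]]
force: [-1.3, -0.6, -0.2]
width: 0.0006
time: 26.65
tcp_pos: [0.5467, 0.1742, 0.1453]
eef_rot: [[-0.997, -0.083, 0.002], [-0.083, 0.997, 0.001], [-0.002, 0.0, -1.0]]
force: [-2.3, 0.1, 1.7]
width: 0.0004
26.65 [0.54665847 0.17422374 0.14527049]
```

View pics/l32.png

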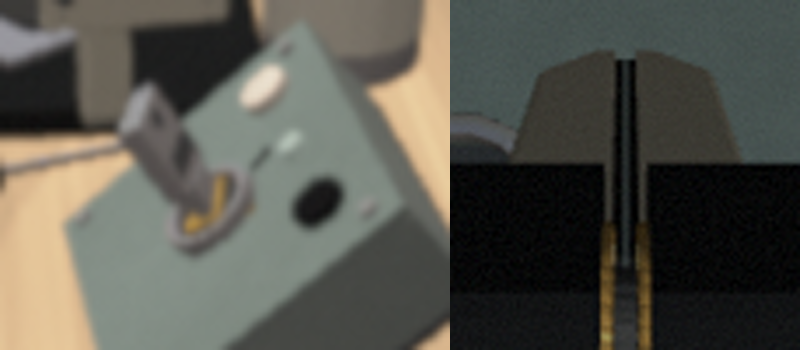

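```bash
python3 -m creep '[[[0.5,-0.1,0,0,0],[1,-0.3,0,0,0],[1.5,-0.5,0,0,0],[1.9,-0.7,0,0,0],[1.9,-0.7,0,0,0]]]'
python3 ang.py 33 0.6 0.9 1.2
```

```text
time: 27.25
tcp_pos: [0.5653, 0.1667, 0.1439]
eef_rot: [[-0.997, -0.083, 0.001], [-0.083, 0.997, -0.0], [-0.001, -0.0, -1.0]]
force: [-0.1, -0.9, 0.3]
width: 0.0008
27.25
```

View pics/a33_side.png

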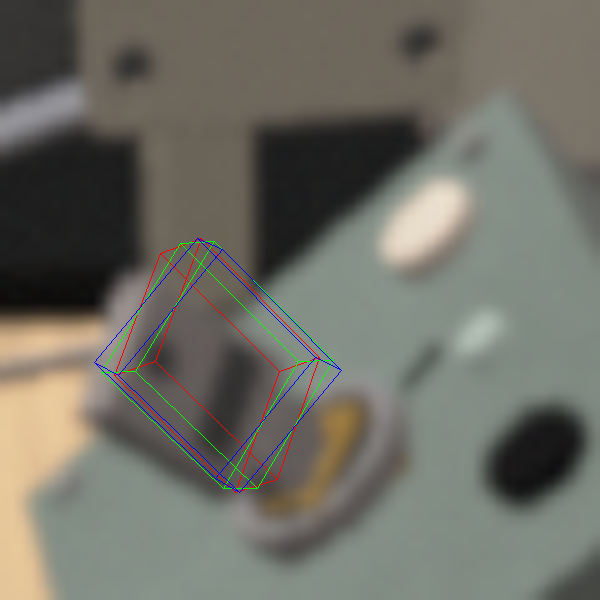

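```bash
python3 -m creep '[[[0.1,-0.25,0,0,0],[0.2,-0.5,0,0,0],[0.3,-0.75,0,0,0],[0.3,-0.75,0,0,0]]]'
python3 ang.py 34 0.9 1.2 1.35
```

```text
time: 27.75
tcp_pos: [0.5682, 0.1603, 0.1453]
eef_rot: [[-0.996, -0.084, 0.002], [-0.084, 0.996, 0.002], [-0.002, 0.002, -1.0]]
force: [-0.9, 4.9, 6.1]
width: 0.0006
27.75
```

View pics/a34_side.png

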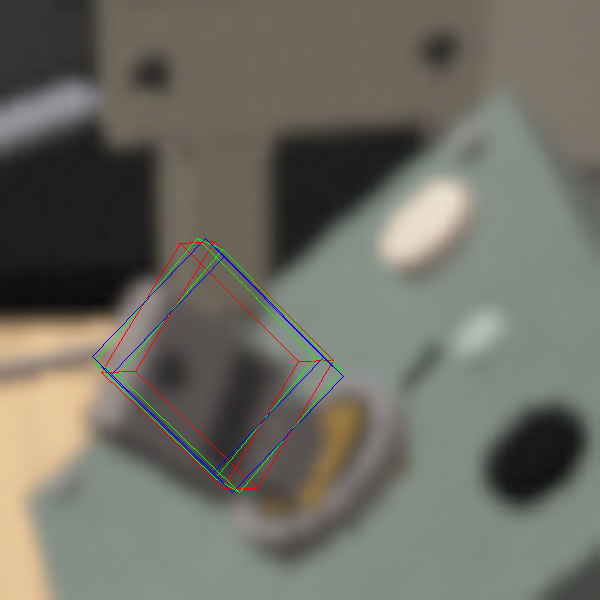

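View pics/a34_wrist.png

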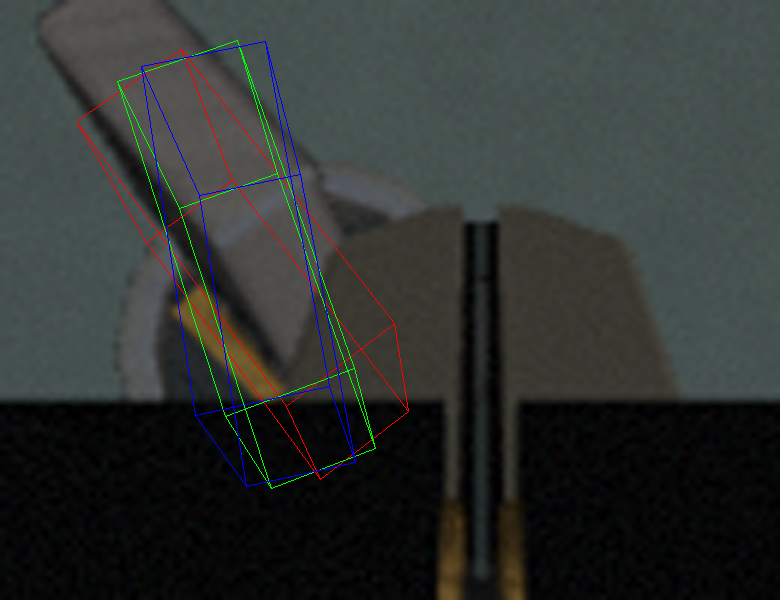

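```bash
python3 -m creep '[[[0.2,-0.2,0,0,0],[0.4,-0.4,0,0,0],[0.5,-0.6,0,0,0],[0.5,-0.8,0,0,0],[0.5,-0.8,0,0,0]]]'
python3 ang.py 35 1.05 1.2 1.35
```

```text
time: 28.35
tcp_pos: [0.5733, 0.1543, 0.1463]
eef_rot: [[-0.996, -0.085, 0.003], [-0.085, 0.996, 0.005], [-0.004, 0.005, -1.0]]
force: [-3.2, 13.5, 11.1]
width: 0.0005
28.35
```

View pics/a35_wrist.png

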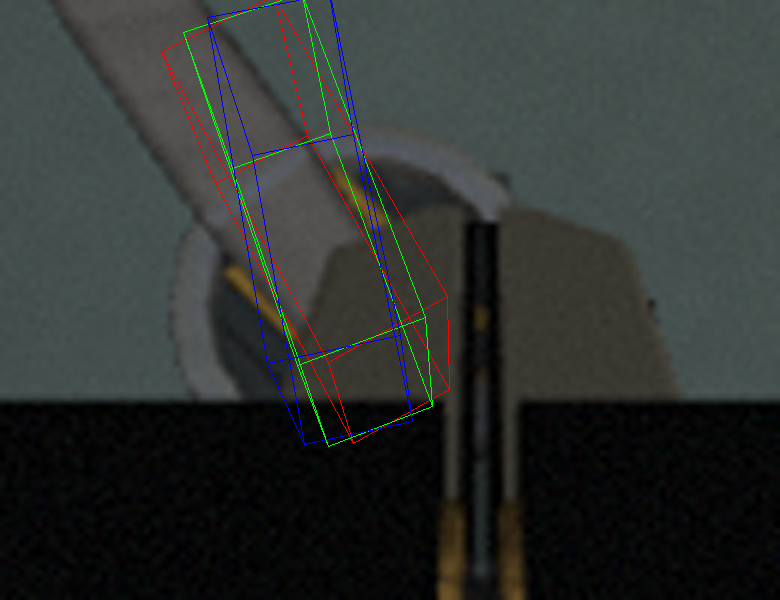

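View pics/a35_side.png

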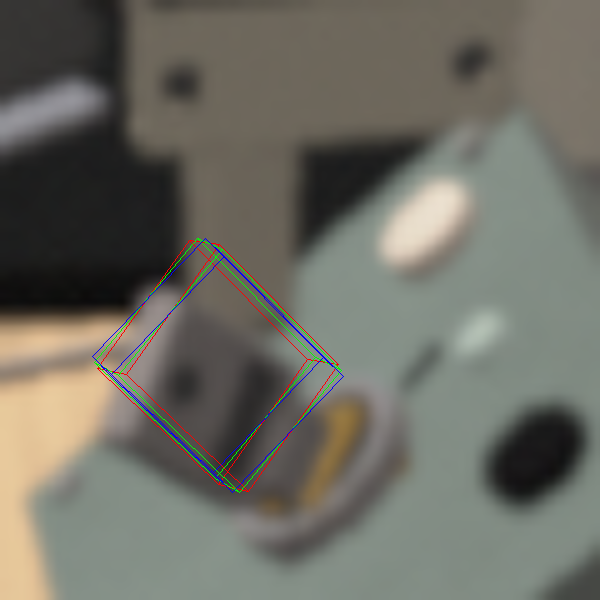

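```bash
python3 -m creep '[[[0.1,-0.2,0,0,0],[0.2,-0.4,0,0,0],[0.3,-0.6,0,0,0],[0.3,-0.6,0,0,0]]]'
python3 ang.py 36 1.05 1.2 1.35
```

```text
time: 28.85
tcp_pos: [0.5763, 0.1491, 0.147]
eef_rot: [[-0.996, -0.085, 0.003], [-0.085, 0.996, 0.006], [-0.004, 0.006, -1.0]]
force: [-6.9, 14.7, 15.5]
width: 0.0004
28.85
```

View pics/a36_wrist.png

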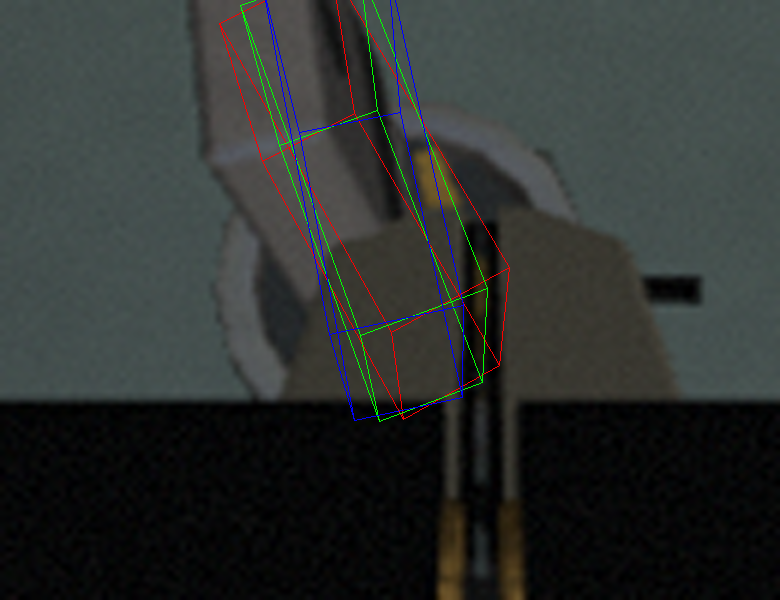

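View pics/a36_side.png

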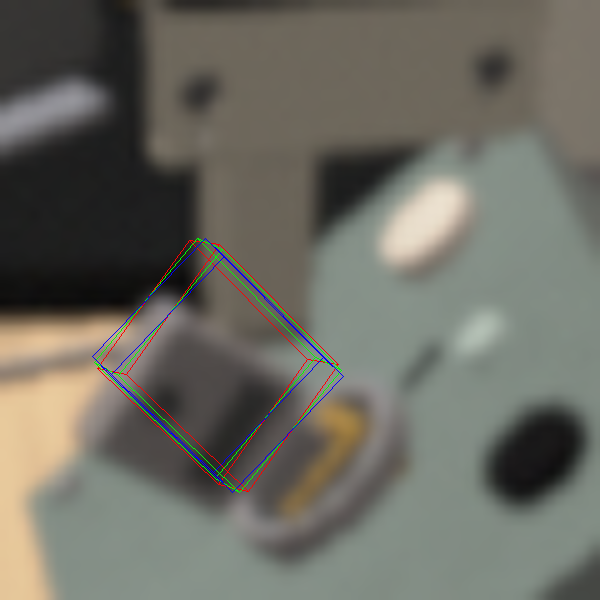

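```bash
python3 -m creep '[[[0.05,-0.2,0,0,0],[0.1,-0.4,0,0,0],[0.1,-0.5,0,0,0],[0.1,-0.5,0,0,0]]]'
python3 ang.py 37 1.2 1.35
python3 - <<'E'
from h import *
M=np.array([.589,.139,.121]);u=np.array([.764,.058,.643]);v=np.array([-.076,.997,0])
o=[290,105]
for th in(1.0,1.1,1.2,1.3):
    y=np.cos(th)*v+np.sin(th)*u
    a=((proj("side",M-.015*y)-o)*10);b=((proj("side",M+.015*y)-o)*10);print(th,a.round(),b.round(),np.degrees(np.arctan2(-(b-a)[1],(b-a)[0])))
E
```

```text
time: 29.35
tcp_pos: [0.5769, 0.1465, 0.1474]
eef_rot: [[-0.996, -0.086, 0.003], [-0.086, 0.996, 0.01], [-0.004, 0.009, -1.0]]
force: [-7.9, 24.3, 16.8]
width: 0.0007
29.35
1.0 [276. 515.] [350. 403.] 56.3246856395771
1.1 [272. 514.] [354. 404.] 53.269877484477036
1.2 [269. 512.] [357. 406.] 50.3247671370013
1.3 [266. 510.] [360. 407.] 47.44202182253591
```

View pics/a37_side.png

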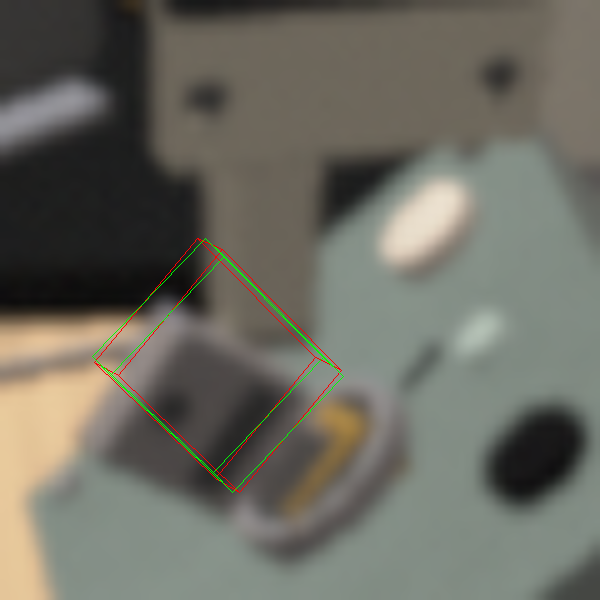

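```bash
python3 -m creep '[[[0.05,-0.1,0,0,0],[0.1,-0.25,0,0,0],[0.1,-0.25,0,0,0],[0.1,-0.25,0,0,0]]]'
python3 ang.py 38
```

```text
time: 29.85
tcp_pos: [0.5784, 0.1449, 0.1477]
eef_rot: [[-0.996, -0.087, 0.005], [-0.087, 0.996, 0.011], [-0.005, 0.01, -1.0]]
force: [-6.0, 27.8, 16.8]
width: 0.0006
29.85
```

View pics/a38_side.png

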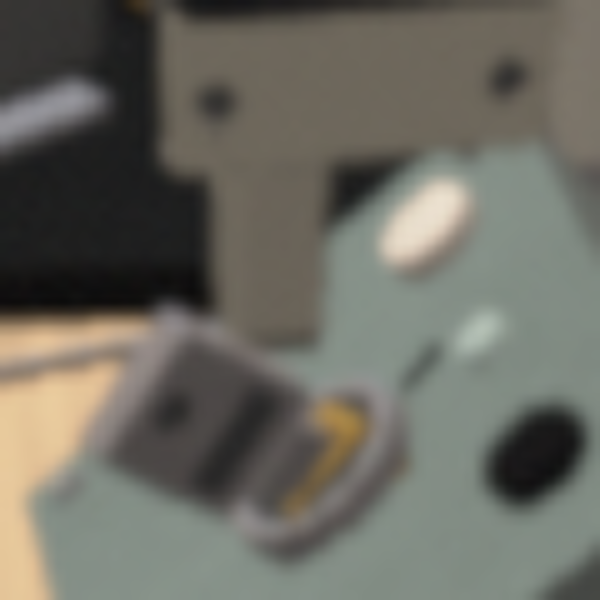

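View pics/a38_wrist.png

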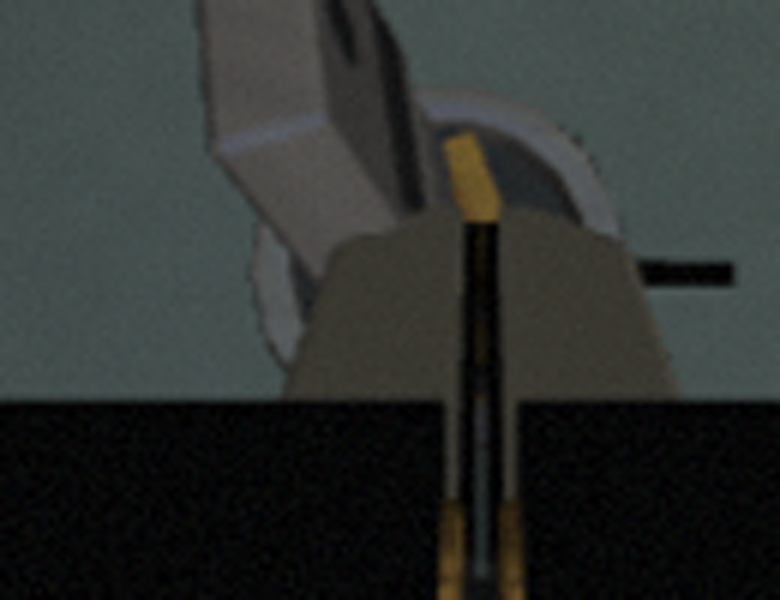

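```bash
python3 -m creep '[[[0,0.5,0,0,0],[0,1.5,0,0,0],[0,2.5,3,0,0],[-1,2.5,7,0,0],[-3,1,8,0,0]]]'
python3 -m creep '[[[-1,-1.5,0,0,0],[-1,-1.5,0,0,0],[-1,-1.5,0,0,0]]]'
python3 - <<'E'
from h import *
s=manip.sense();print(s["time"],s["tcp_pos"])
im=vision.snapshot("wrist");a=cv2.resize(im[200:300,260:390],None,fx=6,fy=6,interpolation=2);cv2.imwrite("pics/w39.png",a)
im=vision.snapshot("side");cv2.imwrite("pics/s39.png",cv2.resize(im[105:165,290:350],None,fx=10,fy=10,interpolation=2))
M=np.array([.589,.139,.121]);u=np.array([.764,.058,.643]);v=np.array([-.076,.997,0])
for th in(.9,1.0,1.1,1.2,1.3):
    y=np.cos(th)*v+np.sin(th)*u
    a,b=proj("wrist",np.array([M-.015*y,M+.015*y]),s);print(th,((a-[260,200])*6).round(),((b-[260,200])*6).round(),np.degrees(np.arctan2((b-a)[1],(b-a)[0])))
E
```

```text
time: 30.45
tcp_pos: [0.5495, 0.1492, 0.2287]
eef_rot: [[-0.996, -0.085, 0.007], [-0.085, 0.996, 0.001], [-0.007, 0.001, -1.0]]
force: [1.2, -1.1, 0.5]
width: 0.0003
time: 30.75
tcp_pos: [0.5374, 0.1328, 0.2237]
eef_rot: [[-0.997, -0.083, 0.0], [-0.083, 0.997, -0.0], [-0.0, -0.0, -1.0]]
force: [-0.0, 0.2, -0.7]
width: 0.0004
30.75 [0.53742649 0.1327866  0.22365759]
0.9 [314. 245.] [426. 384.] 51.326203806928795
1.0 [322. 240.] [418. 389.] 57.068685547999955
1.1 [329. 236.] [410. 394.] 62.83031264576244
1.2 [337. 232.] [402. 397.] 68.60988578733979
1.3 [346. 230.] [393. 400.] 74.40546037499107
```

View pics/w39.png

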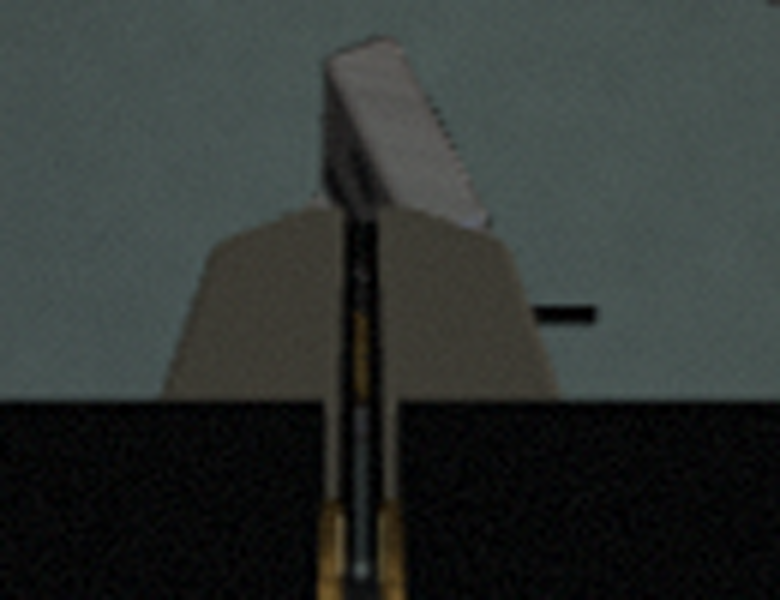

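View pics/s39.png

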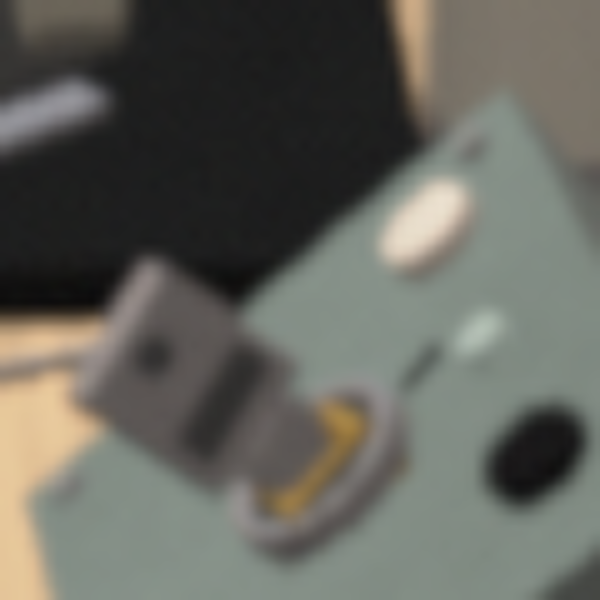

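```bash
python3 -m creep '[[[-1,0.5,1,0,4],[-1,0.5,1,0,8],[-1,0.5,1,0,8],[-1,0.5,1,0,8],[-1,0.5,1,0,8]]]'
python3 - <<'E'
from h import *
s=manip.sense();print(s["time"],s["tcp_pos"])
im=vision.snapshot("wrist");a=cv2.resize(im[200:300,260:390],None,fx=6,fy=6,interpolation=2)
cv2.imwrite("pics/w40.png",a)
M=np.array([.589,.139,.121]);u=np.array([.764,.058,.643]);v=np.array([-.076,.997,0])
for th in(.9,1.0,1.1,1.2,1.3):
    y=np.cos(th)*v+np.sin(th)*u
    a,b=proj("wrist",np.array([M-.015*y,M+.015*y]),s);print(th,((a-[260,200])*6).round(),((b-[260,200])*6).round(),np.degrees(np.arctan2((b-a)[1],(b-a)[0])))
E
```

```text
time: 31.35
tcp_pos: [0.5274, 0.1381, 0.2336]
eef_rot: [[-0.996, -0.084, -0.0], [-0.084, 0.996, -0.0], [0.0, -0.0, -1.0]]
force: [-0.6, -1.0, -0.6]
width: 0.0355
31.35 [0.52735206 0.13806253 0.23363548]
0.9 [281. 273.] [387. 407.] 51.8278230459705
1.0 [288. 268.] [380. 412.] 57.60463487245285
1.1 [296. 264.] [372. 416.] 63.39063324773711
1.2 [304. 260.] [364. 420.] 69.18355280017893
1.3 [312. 258.] [356. 423.] 74.98083516762433
```

View pics/w40.png

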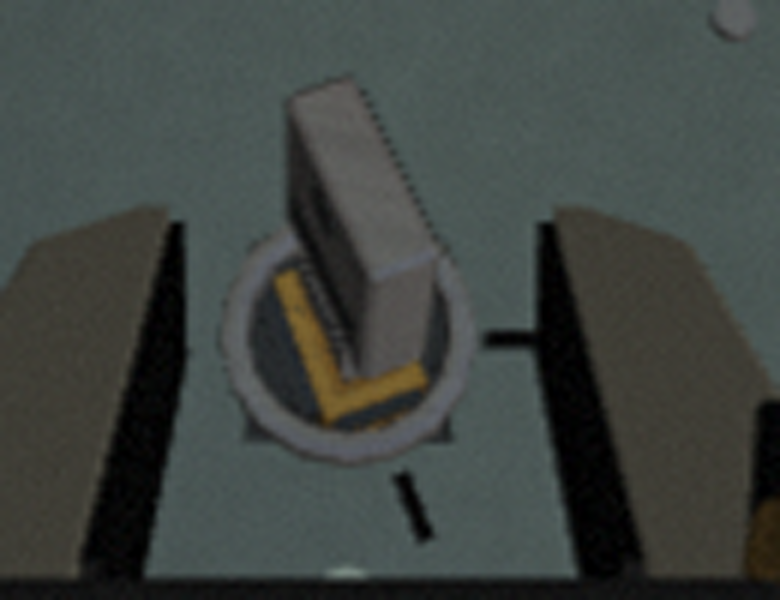

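The brass frame's slope (about 70°) matches θ≈1.2, which is "on". The bow may have crept out a few mm, so I'll estimate its depth before finishing.

Run:
```python
from h import *
im=vision.snapshot("side");cv2.imwrite("pics/s41.png",cv2.resize(im[120:165,290:340],None,fx=12,fy=12,interpolation=2))
im=vision.snapshot("scene");cv2.imwrite("pics/c41.png",cv2.resize(im[130:205,395:470],None,fx=8,fy=8,interpolation=2))
```

```text
(no output)
```

View pics/s41.png

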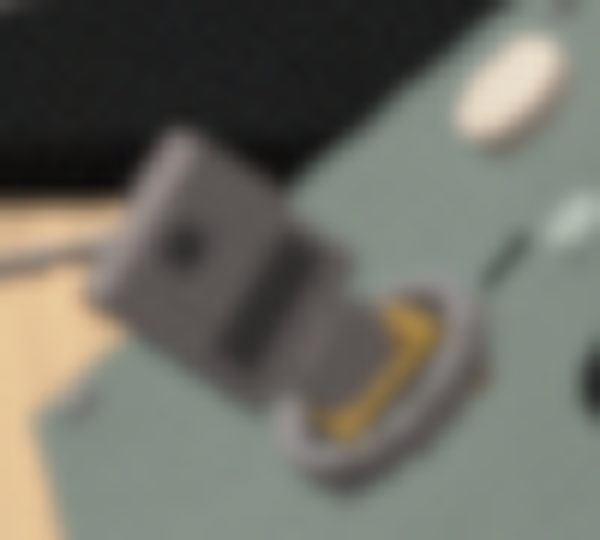

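View pics/c41.png

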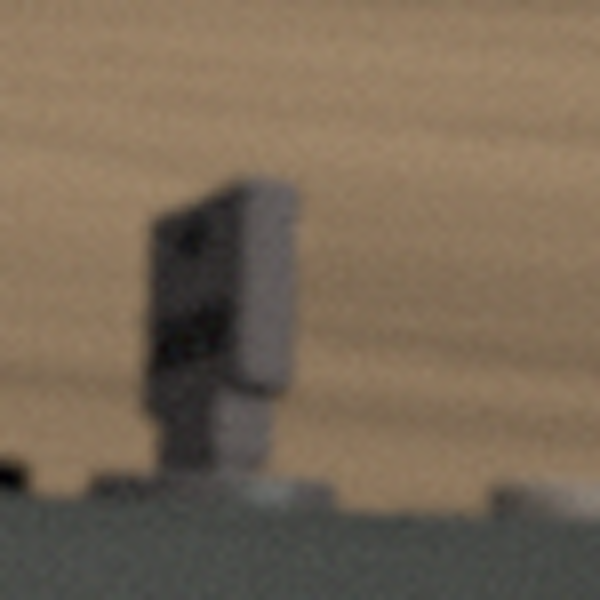

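Run:
```python
from h import *
t=tri(("side",(300.3,136.8)),("scene",(423.1,155)));print(t,proj("side",t),proj("scene",t))
s=manip.sense();print(s["tcp_pos"],s["width"])
M=np.array([.589,.139,.121]);n=np.array([-.641,-.049,.766]);d=t-M;print("axial",d@n,"len",np.linalg.norm(d),"lean deg",np.degrees(np.arccos(d@n/np.linalg.norm(d))))
for z in(.155,.16): 
  print([onz("wrist",(260+x/6,200+y/6),z,s).round(4).tolist() for x,y in((362,178),)])
```

```text
[0.54476867 0.14029088 0.15586653] [300.49466996 137.16550918] [423.42401994 154.50852686]
[0.52736891 0.13793861 0.23366318] 0.047518823903347863
axial 0.05499679056428272 len 0.05633606056570369 lean deg 12.518220785404347
[[0.5455, 0.1401, 0.155]]
[[0.5436, 0.14, 0.16]]
```

The rear of the bow triangulates at 55–56 mm from the mouth against 52 mm when home, and leaning, so it may be about 3 mm out. I'll press it home gently with closed fingertips on the bow's rear.

```bash
python3 -m creep '[[[-1.3,0.2,0,0,1],[-1.3,0.2,0,0,0],[-1.3,0.2,-2,0,0],[-1.3,0.2,-4.5,0,0],[-1.3,0.2,-6.2,0,0]]]' 20
python3 -m creep '[[[0,0,0,0,0],[0,0,0,0,0],[0.6,0,-0.5,0,0],[1.2,0,-1,0,0],[1.2,0,-1,0,0]]]'
python3 look.py 42
```

```text
time: 32.0
tcp_pos: [0.5143, 0.1398, 0.1704]
eef_rot: [[-0.996, -0.084, -0.001], [-0.084, 0.996, -0.0], [0.001, -0.0, -1.0]]
force: [-0.6, -0.2, 0.1]
width: 0.0171
time: 32.5
tcp_pos: [0.5272, 0.1399, 0.1616]
eef_rot: [[-0.997, -0.083, 0.0], [-0.083, 0.997, -0.0], [-0.0, -0.0, -1.0]]
force: [-0.6, 0.6, -0.4]
width: 0.0004
32.5 [0.52716028 0.1399166  0.16162193]
```

View pics/l42.png

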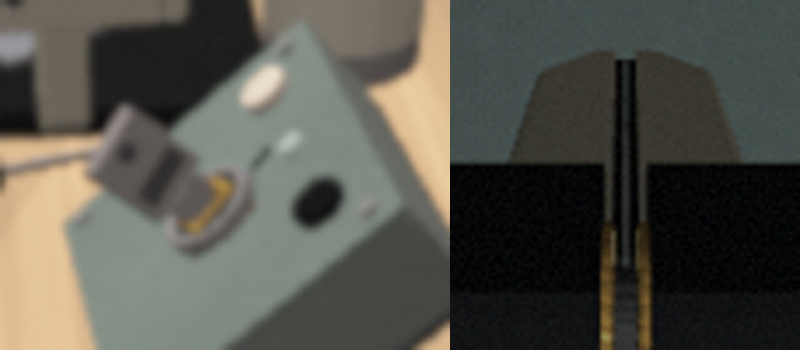

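```bash
python3 -m creep '[[[0.4,0,-0.3,0,0],[0.8,0,-0.6,0,0],[0.8,0,-0.6,0,0]]]'
python3 -m creep '[[[0.2,0,-0.2,0,0],[0.4,0,-0.4,0,0],[0.4,0,-0.4,0,0]]]'
python3 -m creep '[[[0.15,0,-0.15,0,0],[0.3,0,-0.3,0,0],[0.3,0,-0.3,0,0]]]'
python3 look.py 43
```

```text
time: 32.9
tcp_pos: [0.5345, 0.14, 0.1553]
eef_rot: [[-0.997, -0.084, -0.001], [-0.084, 0.997, -0.0], [0.001, -0.0, -1.0]]
force: [1.3, 0.2, 0.5]
width: 0.0005
time: 33.2
tcp_pos: [0.5368, 0.1404, 0.1532]
eef_rot: [[-0.996, -0.084, -0.003], [-0.084, 0.996, 0.0], [0.003, 0.001, -1.0]]
force: [-15.5, -0.6, 18.1]
width: 0.0004
time: 33.5
tcp_pos: [0.5377, 0.1409, 0.1524]
eef_rot: [[-0.996, -0.085, -0.007], [-0.085, 0.996, 0.001], [0.007, 0.001, -1.0]]
force: [-35.3, -1.4, 39.8]
width: 0.0002
33.5 [0.53769304 0.14092637 0.15236563]
```

View pics/l43.png

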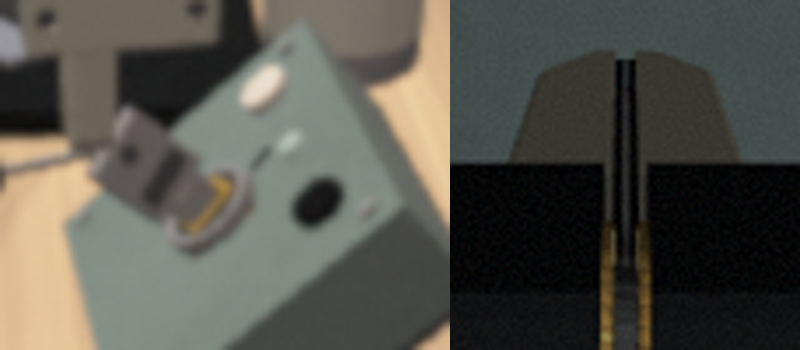

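Pressing met a rigid axial stop with no give, and the contact point computes to 52 mm out along the slot axis. That is exactly home. I'll retreat clear and check.

```bash
python3 -m creep '[[[-0.5,0,0.5,0,0],[-1.5,0,1.5,0,0],[-3,0,4,0,0],[-4,0,8,0,3],[-4,0,9,0,8]]]'
python3 -m creep '[[[1.5,0,0,0,8],[3,0,0,0,8],[3,0,0,0,8],[3,0,0,0,8],[3,0,0,0,8]]]'
python3 - <<'E'
from h import *
s=manip.sense();print(s["time"],s["tcp_pos"],s["width"],s["force"])
im=vision.snapshot("wrist");a=cv2.resize(im[200:300,260:390],None,fx=5,fy=5,interpolation=2)[:,:600]
b=cv2.resize(vision.snapshot("side")[120:165,290:340],None,fx=10,fy=10,interpolation=2)
cv2.imwrite("pics/w44.png",a);cv2.imwrite("pics/s44.png",b);cv2.imwrite("pics/c44.png",vision.snapshot("scene"))
M=np.array([.589,.139,.121]);u=np.array([.764,.058,.643]);v=np.array([-.076,.997,0])
for th in(1.0,1.1,1.2):
    y=np.cos(th)*v+np.sin(th)*u
    p,q=proj("wrist",np.array([M-.015*y,M+.015*y]),s);print(th,np.degrees(np.arctan2((q-p)[1],(q-p)[0])))
E
```

```text
time: 34.1
tcp_pos: [0.5026, 0.1405, 0.2438]
eef_rot: [[-0.996, -0.084, 0.006], [-0.084, 0.996, 0.001], [-0.007, 0.001, -1.0]]
force: [0.8, 0.2, 1.3]
width: 0.012
time: 34.6
tcp_pos: [0.5308, 0.14, 0.2383]
eef_rot: [[-0.996, -0.084, -0.001], [-0.084, 0.996, -0.0], [0.001, -0.0, -1.0]]
force: [0.5, 0.6, -0.0]
width: 0.0519
34.6 [0.53081899 0.14002333 0.23832218] 0.051903762626687604 [ 0.51177175  0.64035317 -0.04749673]
1.0 57.498269036435914
1.1 63.31614927273279
1.2 69.14639810711553
```

View pics/w44.png

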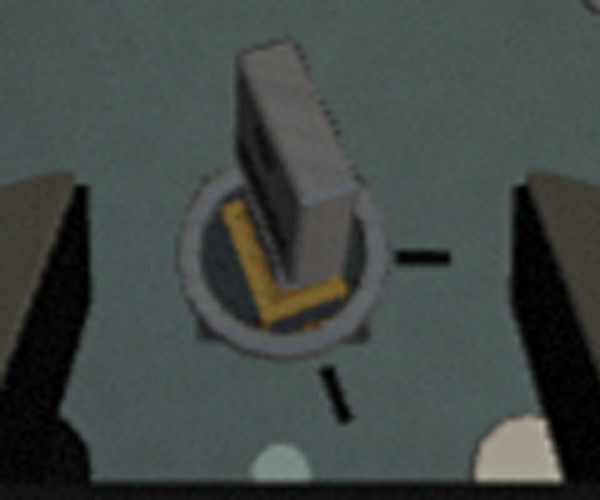

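View pics/c44.png

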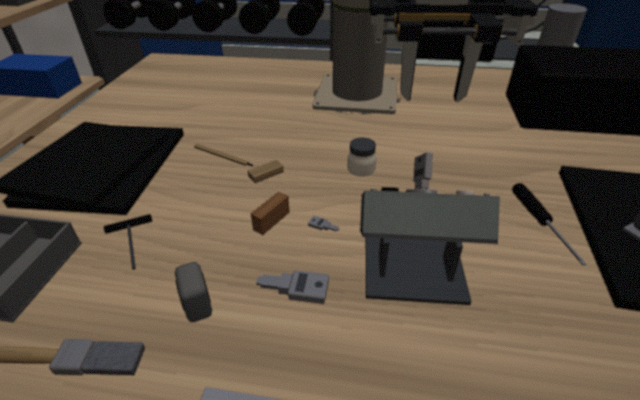

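The brass frame's edge slope is 69.8°, against 69.1° expected at 1.2 rad, and it lines up with the "on" mark at (335,395). The key stands in the switch, the jar and tape are where they were, and the gripper is clear. Handing in.

Run:
```python
from h import *
print(manip.close_job()); s=manip.sense(); print(s["time"],s["force"])
```

```text
the job is handed in; nothing more can be done
None
the job is handed in; nothing more can be done
```

The key is in the switch, turned to on and let go, and the job is handed in; no verdict came back.

- **Insertion:** I pitched the middle-sized key downward against the end of the batten, since the tool cannot tilt. I then worked the blade into the slot until it hit a hard stop and let go. It stayed there by itself with no blade showing.
- **Turning:** I took the bow again, but the jaws slipped off it at about 0.4–0.5 rad. I finished the turn to on with closed fingertips pushing on the bow's edge, not gripping it.
- **Last checks:**
  - **Angle:** The brass edge measured about 70° in the wrist picture, where 69° means 1.2 rad (on), and it lined up with the "on" mark.
  - **Depth:** One estimate put the key 3–4 mm proud of home and leaning about 12°. I pressed on the back of the bow; it met a rigid stop at 52 mm out, which is home. That press reached about 53 N on the fingertips, more than I intended.
  - **Surroundings:** The jar and tape measure look where they were at the start. The gripper was clear of everything, and the clock read about 35 s.

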